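# Snap the flour scoop onto the utensil rail

## Task

Hang the scoop that has the sprung snap hook on its handle on the utensil rail, in the free middle between the whisk and the ladle: press the hook's gate down onto the bar, draw the scoop back until the gate flicks shut behind the bar, and give it a light tug to prove it is caught. Then let the bowl down and leave the scoop hanging straight down from the bar. Work gently, never forcing the hook against the bar, and leave everything else where it is.

Things in the scene. Friction and masses are not known exactly. Their poses are not given: they have to be found in the camera images.
- scoop_grip (a point): Middle of the handle of the scoop with the snap hook (bare aluminium, 0.17 to 0.28 kg, 244 mm long), where to hold it. Handle 14 mm wide (y), 20 high (z), 78 long. Axes: x along the scoop to the hook's end, y across, z up as it lies on its flat bottom, 36 mm below this point. It lies with the hook away from the robot (yaw within 0.25 rad of straight). Offsets below are from here in these axes.
- scoop_bowl (a point): Middle of that scoop's open bowl, at x = -87, z = -16 mm: it runs from x = -40 to -135 mm, 71 mm wide at the top edge, z = -36 to +12 mm. The middle of mass is at about x = -55 mm.
- hook_gate (a point): Where the bar should meet the gate: x = +76, z = -14 mm. The hook is of 7 mm wire in the x-z plane; its gate, a straight 5 mm pin on the underside, runs from its hinge (x = +45) to the nose point (x = +84, z = -17.5 to -10.5 mm). A bar pressed up into it at x = +66 to +79 swings it inwards; the hook's back above has its lower face at z = +12.5 mm.
- hook_end (a point): Where the bar's middle lies once caught, inside the hook's round end: x = +100.5, z = +1 mm. When the pressed-in bar's middle is above about z = -5 mm it has cleared the nose; draw the scoop towards its bowl and the bar slides over the nose into this end, the gate flicking shut behind it when the bar's middle passes about x = +88 mm.
- gate (a joint): Gate of the snap hook: 0 shut, grows as its tip swings inwards (up), stop at 0.73 rad at the hook's back. Spring-closed: about 2 N near the tip begins to open it, about 5 N holds it at 0.6 rad. With the bar just clear of the nose it reads about 0.5 to 0.6.
- stand: Steel utensil rail, fixed; origin on the table midway between its uprights (20 mm square, 310 mm high, at y = +-200 mm). x is square to the bar, away from the robot (within 0.2 rad), y along the bar. A 16 mm stretcher rod runs along y at x = +34, z = 90 mm. A whisk hangs at y = +135 mm and a ladle at y = -135 mm, each within 32 mm of that line in y, reaching 221 mm below the bar.
- rail_gap (a point): Nominal middle of the bar, 270 mm over the table, stand's axes. The round 10 mm bar runs level along y through, or up to 18 mm above or below, this point: it is clamped with its middle at 252 to 288 mm, set differently each time and not measured. Let go with the bowl turned well down (45 degrees or more), a caught scoop soon stops swinging and hangs about 0.1 rad from plumb.
- plain_scoop: Another scoop with the same bowl and a plain straight handle without a hook; not to be used. Origin on the table under its handle, x towards the handle's end (88 mm away).
- mix_bowl: Small steel mixing bowl, 144 mm across, 65 mm high; bystander. Origin under its middle.
- bench_knife: Dough knife, 85 by 120 mm steel blade with a wooden grip 22 mm high, lying flat; bystander.
- brush: Pastry brush lying flat; bystander.
- cutter: Round steel cookie cutter, 64 mm across, 28 mm high; bystander.
- sprinkles: Glass jar with white cap, 56 mm across, 85 mm high; bystander.

How it is judged:
On the way, in this order (a step that is already met when the one before it is completed fails the run):
1. the scoop is picked up (height (world z) of scoop_grip above 0.15 m and contact force between the fingers and scoop above 1 N), for 0.2 s.
2. the bar presses the gate open (value of joint gate above 0.3 rad and contact force between scoop and rail above 1 N), for 0.05 s.
3. the gate has flicked shut behind the bar and a light tug (over 1.5 N) on the held scoop is taken by the bar (value of joint gate below 0.08 rad and contact force between scoop and rail above 1.5 N and contact force between the fingers and scoop above 1 N), for 0.1 s.
At the end, for the whole second after the job is handed in: The scoop hangs from the bar with its gate shut (under 0.08 rad), its length within 0.3 rad of plumb and at most swaying a little (under 1 rad/s), its handle within 80 mm of the middle of the bar, borne by the bar (value of joint gate below 0.08 rad and angle between scoop's own x axis and vertical below 0.3 rad and angular speed of scoop below 1 rad/s and contact force between scoop and rail above 0.5 N and height (world z) of scoop_grip above 0.13 m and y of scoop_grip in the frame of stand between -0.08 and 0.08 m and x of scoop_grip in the frame of stand between -0.06 and 0.06 m); the robot touches nothing.
It fails at once if the held hook is forced against the rail with more than 20 N (contact force between scoop and rail above 20 N and contact force between the fingers and scoop above 0.5 N).
It fails at once if a bystander is moved by more than 30 mm (distance of any of plain_scoop, mix_bowl, bench_knife, brush, cutter, sprinkles from where it was at the start of the episode above 0.03 m).
It also fails if it takes over 64 s, if anything falls off the work surface, if the arm or the gripper's body presses on something with over 40 N, if the wrist force passes 120 N, or if a joint passes its speed limit or range.

## Robot

A 7-joint arm with a two-finger parallel gripper is mounted at the origin on the work surface. World frame = base frame: x ahead of the robot, y to its left, z up, the work surface at z = 0. Lengths are in m, angles in rad, forces in N, time in s.
With the tool pointing down it reaches from about 0.35 to 0.9 m from the base axis. Payload 8.1 kg.
Tool frame: the origin (TCP) lies midway between the tips of the shut fingers; the grasp point (between the pads) lies 19 mm behind it; z points along the fingers, y is the direction in which the jaws open and shut (so a half turn about z gives the same grasp; the last joint's range is limited). The gripper opens to 92 mm and grips with 3 to 60 N. Pads are 19 mm wide; open, the fingers measure 130 mm over their backs; the gripper's body (75 mm by 190 mm) begins 47 mm behind the grasp point.
Start: joints at [1.089, 0.434, 0.025, 1.573, -0.012, 1.134, -0.075], TCP at [0.231, -0.581, 0.227] pointing down, gripper open.
Joint ranges: [-2.62, 2.62], [-0.44, 2.09], [-1.27, 1.32], [0.08, 2.57], [-1.32, 4.46], [0.12, 2], [-2.74, 2.74]. Speed limits (rad/s): [2.22, 2.22, 3.01, 3.01, 3.14, 3.14, 3.14].

## Interface

Orientations are given as a unit quaternion [w, x, y, z].
In Python, from cell import read_state, camera, get_calibration, job_done, silhouettes, mark_of gives the robot as it stands. The module is installed in compiled form; this text tells all that it offers.
- The arm moves only by the shell command python3 -m inch 'ROWS' [FORCE]. ROWS is JSON, a list of rows, each a list of 7 numbers: the opening in per cent of the stroke, from 0 (shut) to 100 (fully open), then the shift along the tool's x, y, z in units of 30 mm (1.0 is 30 mm), then the turn, a rotation vector about the tool's x, y, z in units of 5 degrees (1.0 is 5 degrees). In form: [[gripper, x, y, z, rx, ry, rz], ...]. A call has 1 to 12 rows; each row is the pose to reach, as a shift and turn from the pose measured when the call began, along the tool's axes at that moment; what a row does not reach only later rows make up. A row lasts 1/10 s, in which the tool goes at most 50 mm and 8.59 degrees, less where a joint would pass 70% of its speed; a pose out of reach is approached as far as the arm can. A call with a gripper value outside its range is refused whole. The fingers move at their own pace and stop on an object; FORCE is the grip in N (left out, the last holds). Time passes only in rows, so rows that repeat a pose let the fingers close. It gives the time, the measured TCP pose, the force and the opening at its end, in the units of the state.
- read_state(): the state, without advancing time (a new reading comes with each control period).
- camera(name): name is "scene" or "top"; returns the picture (420x560x3 uint8, red, green, blue); there is no depth.
- get_calibration(name): a dict with "K" (3x3 intrinsics, pixels), "origin" and "orientation" of the camera in the world. Camera axes: x right, y down, z forward; pixel columns grow to the right and rows downward; lengths in m; the calibration is good to about 2 mm. A picture is of the moment at which its call begins. get_calibration takes no time and is no camera call.
- job_done(): hands the job in, once; it reports no verdict.
Trained networks look in the newest picture that a camera, given by its name, has taken for a name from the list of things; names that differ only in an ending like _2 or _b are one class to them, and where a whole thing is asked for, a point or a joint stands for the part that bears it (a point fixed in the world has none). Each returns a list of dicts, best first, with "confidence" (0 to 1); they miss things now and then, are a little off and sometimes report something else, mostly with a low value. They report only what shows in the picture. A call takes as long as a camera call.
- silhouettes(camera, query): "mask" (420x560 bool, what is visible of it) and "box" ([left, top, right, bottom] in pixels, round what is visible of it).
- mark_of(camera, query): "location" ([column, row] in pixels: a listed point, or the origin of a listed thing).
The state is a dict: "time_s": time; "qpos": joint angles; "joint_velocities": joint speeds; "joint_torque": joint torques, N m; "tool_pos": TCP position; "tool_rot": TCP orientation; "wrist_force": force on the tool from outside, world axes, zero at the start; "ft_torque": the same for the moment, N m; "grip_width": finger opening in m.
Only numpy, scipy, OpenCV 4.12 (cv2) and the standard library are available. Lean on these libraries where they do the work, as an engineer would, in place of code of your own. Each camera call takes 0.05 s, during which the arm holds its last target.

## Working session

There is one attempt and no reset: what is moved stays moved. The work goes in short steps, Python scripts to look and compute and a shell command to move; the robot and the scene stay as the last step left them, time stands still between calls to the robot, and variables do not carry over. Pictures are saved under pics/ and viewed, and the job is handed in when it is done.

```bash
mkdir -p pics; ls
python3 - <<'E'
from cell import *
import cv2
print(read_state())
for n in("scene","top"):
    im=camera(n); cv2.imwrite(f"pics/{n}0.png",im[:,:,::-1]); print(n,get_calibration(n))
    for q in("scoop_grip","scoop_bowl","hook_gate","hook_end","stand","rail_gap","plain_scoop"):
        print(q,[(x["location"],round(x["confidence"],2)) for x in mark_of(n,q)][:3])
E
```

```text
pics
{'time_s': 0.0, 'qpos': array([ 1.0893994 ,  0.43522781,  0.02492564,  1.57411737, -0.01160828,
        1.13399086, -0.07508428]), 'joint_velocities': array([-0.00086983,  0.00178119, -0.00075078,  0.00138818,  0.00149792,
       -0.00091404, -0.00135816]), 'joint_torque': array([-1.74789857e-04, -6.67858815e+01,  9.84864347e-01, -3.14461613e+01,
       -6.05223561e-02,  4.29577637e-02,  1.71729807e-04]), 'tool_pos': array([ 0.23090728, -0.5802179 ,  0.22593358]), 'tool_rot': array([-7.71868927e-04,  9.82118749e-01,  1.88260786e-01, -2.07860895e-04]), 'wrist_force': array([ 0.27057929,  0.32986329, -0.68192298]), 'ft_torque': array([-0.00601478, -0.00620945, -0.01377951]), 'grip_width': 0.09182437783103972}
scene {'K': array([[473.05618733,   0.        , 273.3557877 ],
       [  0.        , 473.05618733, 212.41966977],
       [  0.        ,   0.        ,   1.        ]]), 'origin': array([ 1.30412798, -0.48329831,  1.10027686]), 'orientation': array([-0.34984959,  0.81882233,  0.41415625, -0.18870576])}
scoop_grip [([149.8, 306.7], 0.71)]
scoop_bowl []
hook_gate [([161.6, 333.8], 0.75)]
hook_end [([166.1, 333.9], 0.62)]
stand [([332.5, 255.0], 0.73), ([237.8, 344.8], 0.18)]
rail_gap []
plain_scoop [([207.2, 278.2], 0.64)]
top {'K': array([[418.75259402,   0.        , 278.62894211],
       [  0.        , 418.75259402, 214.89218967],
       [  0.        ,   0.        ,   1.        ]]), 'origin': array([0.44624702, 0.06451671, 1.21316867]), 'orientation': array([ 0.01389472, -0.70057046,  0.71280708, -0.03023305])}
scoop_grip [([406.9, 227.2], 0.97), ([407.1, 203.9], 0.29)]
scoop_bowl [([401.9, 261.2], 0.71)]
hook_gate [([407.4, 205.5], 0.96)]
hook_end [([409.0, 193.1], 0.64)]
stand []
rail_gap [([199.8, 176.7], 0.67)]
plain_scoop [([336.5, 240.3], 0.88)]
```

View pics/scene0.png

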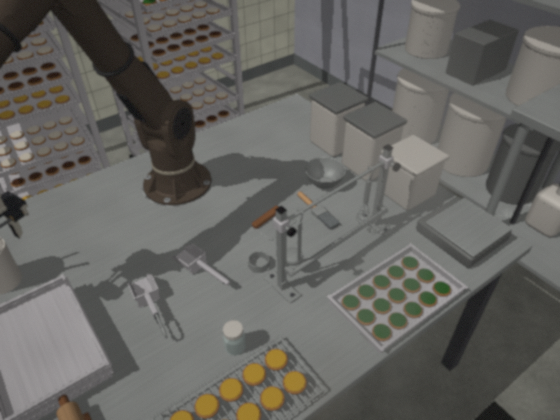

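View pics/top0.png

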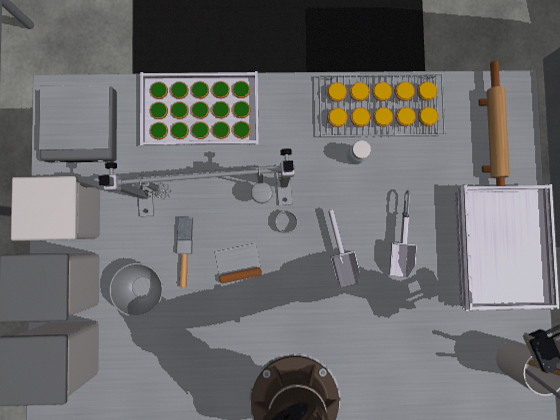

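```bash
cat > h.py <<'E'
import numpy as np, cv2
from scipy.spatial.transform import Rotation as R
from cell import *
def rot(q): return R.from_quat([q[1],q[2],q[3],q[0]])
def ray(n,px):
    c=get_calibration(n); d=np.linalg.inv(c["K"])@np.array([px[0],px[1],1.]); return c["origin"],rot(c["orientation"]).apply(d)
def atz(n,px,z):
    o,d=ray(n,px); return o+d*(z-o[2])/d[2]
def proj(n,p):
    c=get_calibration(n); v=rot(c["orientation"]).inv().apply(np.array(p)-c["origin"]); q=c["K"]@np.atleast_2d(v).T; return (q[:2]/q[2]).T
def tri(a,b):
    (o1,d1),(o2,d2)=ray("scene",a),ray("top",b)
    A=np.stack([d1,-d2],1); t=np.linalg.lstsq(A,o2-o1,rcond=None)[0]
    p,q=o1+t[0]*d1,o2+t[1]*d2; return (p+q)/2,np.linalg.norm(p-q)
E
python3 - <<'E'
from h import *
np.set_printoptions(precision=4,suppress=True)
print("grip",atz("top",[406.9,227.2],.036),tri([149.8,306.7],[406.9,227.2]))
print("bowl",atz("top",[401.9,261.2],.020))
print("gate",atz("top",[407.4,205.5],.022), tri([161.6,333.8],[407.4,205.5]))
print("end",atz("top",[409,193.1],.037))
print("rail_gap",atz("top",[199.8,176.7],.27), "stand",atz("scene",[332.5,255],0))
print("plain",atz("top",[336.5,240.3],0))
t=cv2.imread("pics/top0.png"); s=cv2.imread("pics/scene0.png")
cv2.imwrite("pics/top0a.png",cv2.resize(t[140:240,80:310],None,fx=3.4,fy=3.4,interpolation=cv2.INTER_CUBIC))
cv2.imwrite("pics/top0b.png",cv2.resize(t[170:300,320:440],None,fx=4.5,fy=4.5,interpolation=cv2.INTER_CUBIC))
cv2.imwrite("pics/scene0a.png",cv2.resize(s[130:310,250:430],None,fx=3.3,fy=3.3,interpolation=cv2.INTER_CUBIC))
E
```

```text
grip [ 0.4786 -0.326   0.036 ] (array([ 0.4782, -0.3249,  0.0409]), np.float64(0.0011955359522012343))
bowl [ 0.3823 -0.3133  0.02  ]
gate [ 0.5414 -0.3344  0.022 ] (array([ 0.5453, -0.3361,  0.0037]), np.float64(0.009903129710005596))
end [ 0.5755 -0.3353  0.037 ]
rail_gap [0.5945 0.2188 0.27  ] stand [0.6071 0.2202 0.    ]
plain [ 0.4452 -0.1308  0.    ]
```

View pics/top0a.png

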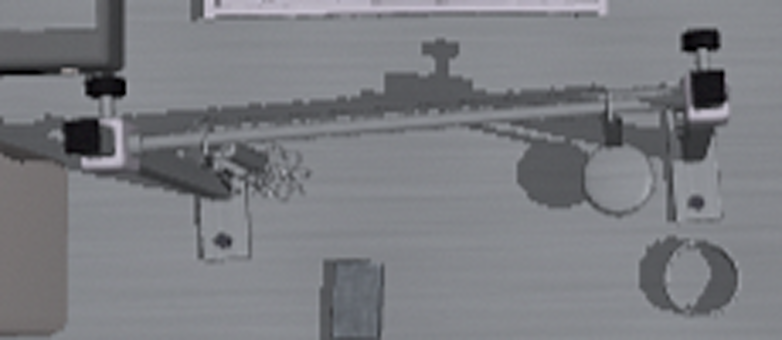

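View pics/top0b.png

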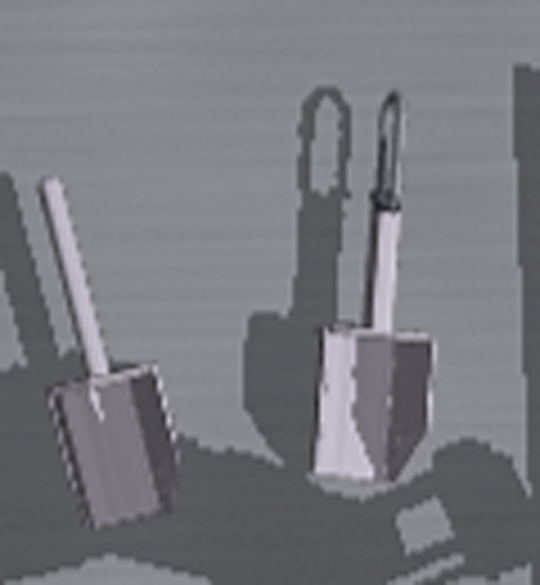

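View pics/scene0a.png

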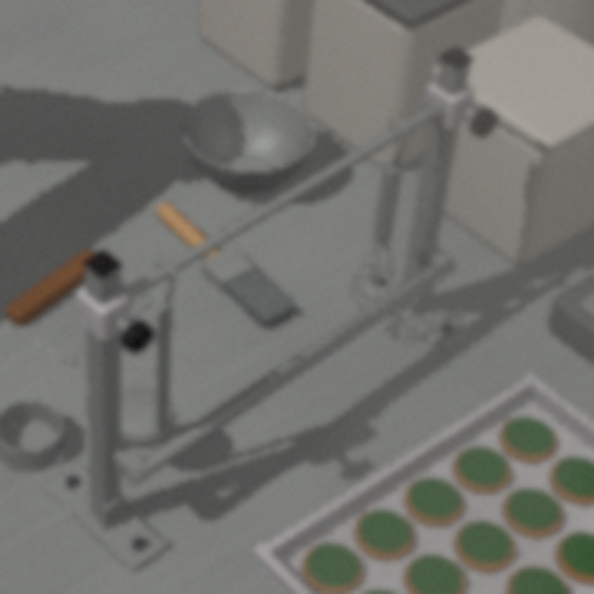

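Run:
```python
from h import *
t=cv2.imread("pics/top0.png"); s=cv2.imread("pics/scene0.png")
cv2.imwrite("pics/t1.png",cv2.resize(t[155:195,120:200],None,fx=10,fy=10,interpolation=cv2.INTER_NEAREST))
cv2.imwrite("pics/t2.png",cv2.resize(t[155:195,200:280],None,fx=10,fy=10,interpolation=cv2.INTER_NEAREST))
cv2.imwrite("pics/s1.png",cv2.resize(s[160:230,285:385],None,fx=8,fy=8,interpolation=cv2.INTER_NEAREST))
```

```text
(no output)
```

View pics/t1.png

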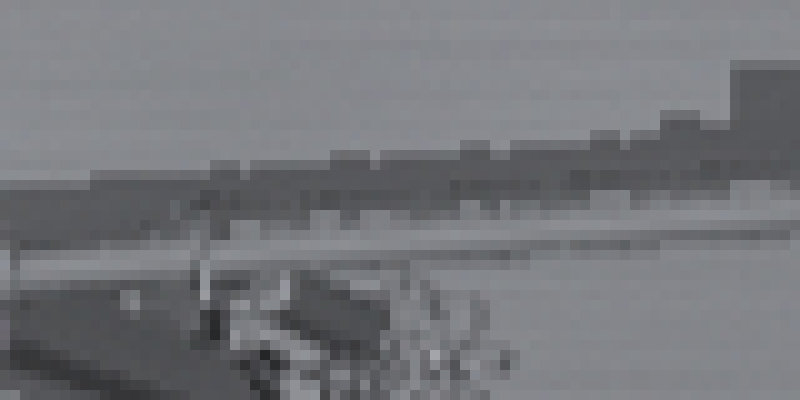

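View pics/t2.png

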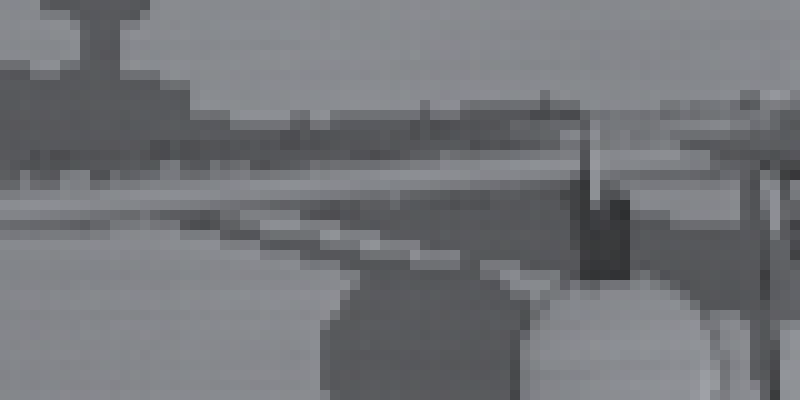

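View pics/s1.png

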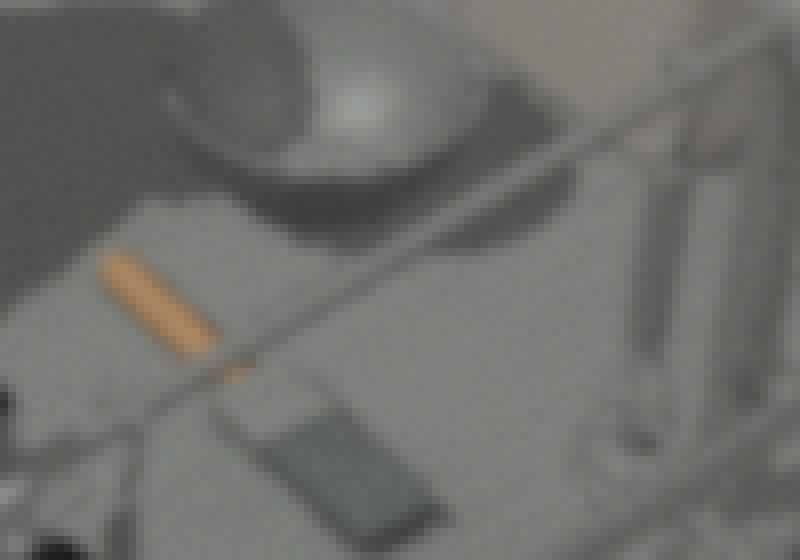

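Run:
```python
from h import *
np.set_printoptions(precision=4,suppress=True)
def plane(n,a,b):
    o,d=ray(n,a);_,e=ray(n,b); m=np.cross(d,e); m/=np.linalg.norm(m); return m,m@o
n1,c1=plane("top",[129.5,181.2],[256.5,171.6])
n2,c2=plane("scene",[322,199.5],[364.5,173.9])
d=np.cross(n1,n2); d/=np.linalg.norm(d); d*=np.sign(d[1])
print("dir",d,"yaw",np.arctan2(-d[0],d[1]))
for y in (.1,.2,.3):
    p=np.linalg.solve(np.stack([n1,n2,[0,1,0]]),[c1,c2,y]); print(p)
# uprights tops: caps
for n,px in(("top",[105,180]),("top",[290,168])): print(atz(n,px,.27))
p=np.linalg.solve(np.stack([n1,n2,[0,1,0]]),[c1,c2,.22])
im=camera("scene"); 
for q in ("stand",): print(mark_of("scene",q)); 
camera("top"); print([ (m["box"],m["confidence"]) for m in silhouettes("top","stand")],mark_of("top","rail_gap"))
```

```text
dir [-0.0627  0.998   0.0051] yaw 0.0627678562984905
[0.6062 0.1    0.2552]
[0.5999 0.2    0.2557]
[0.5936 0.3    0.2562]
[0.5901 0.4311 0.27  ]
[0.6114 0.0144 0.27  ]
[{'location': [331.5, 257.4], 'confidence': 0.97}]
[([97.9, 162.0, 294.5, 216.1], 0.98)] [{'location': [199.8, 175.3], 'confidence': 0.94}]
```

Run:
```python
from h import *
np.set_printoptions(precision=4,suppress=True)
m=[x for x in silhouettes("top","scoop_grip")][0]; print(m["box"],m["confidence"])
ms=silhouettes("scene","scoop_grip")[0];print(ms["box"],ms["confidence"])
from scipy.optimize import least_squares
obs=[([406.9,227.2],[0,0,0]),([401.9,261.2],[-.087,0,-.016]),([407.4,205.5],[.076,0,-.014]),([409,193.1],[.1005,0,.001])]
def W(p,l): return np.array([p[0],p[1],.036])+R.from_euler('z',p[2]).apply(l)
L=np.array([l for _,l in obs]); P=np.array([a for a,_ in obs])
s=least_squares(lambda p:(proj("top",W(p,L))-P).ravel(),[.478,-.326,-.11]); print(s.x,s.fun)
# box rear/front: rear rim z? front end x=+.107
for l in ([.1085,0,.001],[-.135,0,-.03],[-.135,.0355,.012],[-.135,-.0355,.012],[-.04,.0355,.012],[-.04,-.0355,.012]): print(l,proj("top",W(s.x,np.array(l))),proj("scene",W(s.x,np.array(l))))
im=cv2.imread("pics/top0.png")
ys,xs=np.nonzero(m["mask"]); 
for r in range(186,282,6):
    c=xs[ys==r]; print(r,c.min() if len(c) else None,c.max() if len(c) else None)
st=read_state(); print(st["time_s"],R.from_quat(np.roll(st["tool_rot"],-1)).as_matrix())
```

```text
[392.2, 189.7, 416.1, 275.8] 0.63
[126.5, 274.2, 168.7, 339.0] 0.61
[ 0.4723 -0.3246 -0.1187] [-0.4051  2.2566  0.299  -1.269  -0.3622 -2.2052  0.4661  1.181 ]
[0.1085, 0, 0.001] [[409.6921 191.4981]] [[162.7988 336.2416]]
[-0.135, 0, -0.03] [[399.3015 276.3685]] [[137.0953 279.4808]]
[-0.135, 0.0355, 0.012] [[391.3436 276.367 ]] [[145.799  265.6245]]
[-0.135, -0.0355, 0.012] [[416.612 278.903]] [[121.911  275.0945]]
[-0.04, 0.0355, 0.012] [[394.1703 242.2944]] [[156.4052 288.1849]]
[-0.04, -0.0355, 0.012] [[419.3037 244.8503]] [[131.5899 298.5244]]
186 None None
192 406 409
198 405 409
204 404 409
210 404 408
216 402 408
222 402 408
228 401 407
234 401 407
240 400 406
246 391 415
252 391 415
258 391 415
264 391 415
270 390 411
276 404 407
1.15 [[ 0.9291  0.3697  0.    ]
 [ 0.3697 -0.9291 -0.    ]
 [ 0.      0.     -1.    ]]
```

```bash
python3 -m inch '[[70,1.4,-0.7,0.3,0,0,0.8],[70,2.8,-1.4,0.8,0,0,1.6],[70,4.2,-2.1,1.3,0,0,2.4],[70,5.6,-2.7,1.8,0,0,3.2],[70,7.0,-3.4,2.4,0,0,4.0],[70,8.4,-4.1,3.0,0,0,4.8],[70,9.8,-4.8,3.6,0,0,5.4],[70,10.7,-5.2,4.2,0,0,5.7],[70,10.7,-5.2,4.2,0,0,5.7],[70,10.7,-5.2,4.2,0,0,5.7]]' 60
python3 - <<'E'
from h import *
np.set_printoptions(precision=4,suppress=True)
for n in("top","scene"): cv2.imwrite(f"pics/{n}1.png",camera(n)[:,:,::-1])
a=cv2.imread("pics/top1.png")[170:300,330:470]; b=cv2.imread("pics/scene1.png")[240:360,90:230]
cv2.imwrite("pics/c1.png",np.vstack([cv2.resize(a,(560,520),interpolation=2)[:300],cv2.resize(b,(560,300)) ]))
st=read_state(); print(st["time_s"],st["tool_pos"],R.from_quat(np.roll(st["tool_rot"],-1)).as_matrix(),st["qpos"])
E
```

```text
time_s: 2.15
tool_pos: [0.4718, -0.3165, 0.1004]
tool_rot: [-0.0, 0.998, -0.058, -0.0]
wrist_force: [-0.6, -0.4, 0.8]
grip_width: 0.0643
2.25 [ 0.471  -0.3186  0.1012] [[ 0.9928 -0.1199  0.0002]
 [-0.1199 -0.9928 -0.0011]
 [ 0.0003  0.0011 -1.    ]] [ 0.4714  0.4777  0.0397  1.8577 -0.024   0.806  -1.1678]
```

View pics/scene1.png

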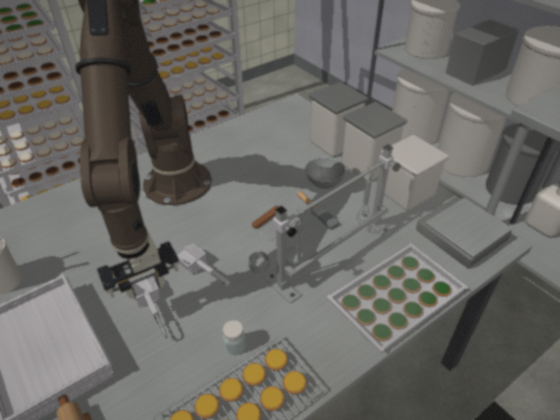

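View pics/top1.png

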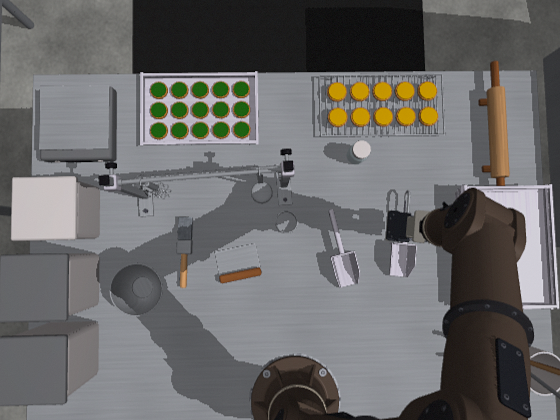

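```bash
python3 -m inch '[[70,0,0,1,0,0,0],[70,0,0,2,0,0,0],[70,0,0,2.7,0,0,0],[70,0,0,2.7,0,0,0],[30,0,0,2.7,0,0,0],[0,0,0,2.7,0,0,0],[0,0,0,2.7,0,0,0],[0,0,0,2.7,0,0,0],[0,0,0,2.7,0,0,0],[0,0,0,2.7,0,0,0]]' 60; python3 -m inch '[[0,0,0,-0.3,0,0,0],[0,0,0,-1,0,0,0],[0,0,0,-2,0,0,0],[0,0,0,-2,0,0,0]]'
python3 - <<'E'
from h import *
for n in("top","scene"): cv2.imwrite(f"pics/{n}2.png",camera(n)[:,:,::-1])
a=cv2.imread("pics/top2.png")[170:300,330:470]; b=cv2.imread("pics/scene2.png")[240:360,90:230]
cv2.imwrite("pics/c2.png",np.vstack([cv2.resize(a,(560,300)),cv2.resize(b,(560,300)) ]))
E
```

```text
time_s: 3.25
tool_pos: [0.4712, -0.3187, 0.0205]
tool_rot: [0.001, 0.998, -0.06, 0.0]
wrist_force: [-0.7, -0.2, -0.2]
grip_width: 0.0208
time_s: 3.65
tool_pos: [0.4732, -0.3199, 0.0843]
tool_rot: [0.002, 0.998, -0.06, 0.003]
wrist_force: [0.6, 0.2, -1.8]
grip_width: 0.0133
```

View pics/c2.png

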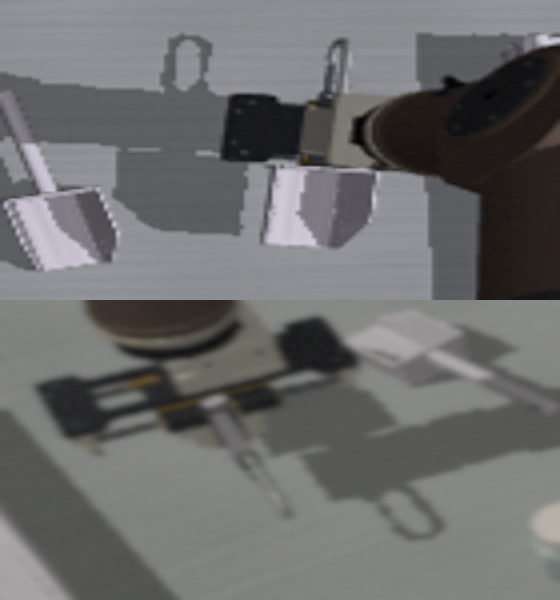

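```bash
python3 -m inch '[[0,-0.1,0,-0.5,0,0,0],[0,-0.3,-0.2,-1.2,0,0,0],[0,-0.5,-0.6,-2,0,0,-0.2],[0,-0.8,-1.2,-2.8,0,0,-0.4],[0,-1.1,-2,-3.6,0,0,-0.6],[0,-1.4,-3,-4.4,0,0,-0.8],[0,-1.7,-4,-5.2,0,0,-1],[0,-2,-5,-6,0,0,-1.2],[0,-2.3,-6,-6.8,0,0,-1.4],[0,-2.5,-7,-7.6,0,0,-1.6],[0,-2.7,-8,-8.4,0,0,-1.8],[0,-2.9,-8.6,-9,0,0,-2]]'
python3 - <<'E'
from h import *
np.set_printoptions(precision=4,suppress=True)
st=read_state(); M=R.from_quat(np.roll(st["tool_rot"],-1)).as_matrix();print(st["time_s"],st["tool_pos"],M,st["qpos"],st["wrist_force"])
print((M.T@(np.array([.43,.2108,.36])-st["tool_pos"]))/.03)
E
```

```text
time_s: 4.95
tool_pos: [0.4147, -0.0493, 0.3521]
tool_rot: [0.001, 1.0, 0.029, 0.001]
wrist_force: [1.0, -0.5, -2.0]
grip_width: 0.0136
4.95 [ 0.4147 -0.0493  0.3521] [[ 0.9983  0.0575  0.0021]
 [ 0.0575 -0.9983 -0.0017]
 [ 0.002   0.0018 -1.    ]] [ 0.1392  0.0087 -0.1509  1.8155  0.0032  1.3155 -1.5258] [ 0.99   -0.521  -2.0067]
[ 1.007  -8.6261 -0.2779]
```

```bash
python3 -m inch '[[0,0,-0.4,0,0,0,0],[0,0.1,-1.2,-0.1,0,0,0],[0,0.2,-2.2,-0.1,0,0,0],[0,0.3,-3.2,-0.2,0,0,0],[0,0.4,-4.2,-0.2,0,0,0],[0,0.5,-5.2,-0.3,0,0,0],[0,0.6,-6.2,-0.3,0,0,0],[0,0.8,-7.2,-0.3,0,0,0],[0,0.9,-8,-0.3,0,0,0],[0,1,-8.6,-0.3,0,0,0],[0,1,-8.6,-0.3,0,0,0]]'
python3 - <<'E'
from h import *
np.set_printoptions(precision=4,suppress=True)
for n in("top","scene"):
    cv2.imwrite(f"pics/{n}3.png",camera(n)[:,:,::-1])
    for q in("scoop_grip","scoop_bowl","hook_gate","hook_end","rail_gap"):
        print(n,q,[(x["location"],round(x["confidence"],2)) for x in mark_of(n,q)][:2])
st=read_state(); M=R.from_quat(np.roll(st["tool_rot"],-1)).as_matrix();print(st["time_s"],st["tool_pos"],M,st["qpos"],st["wrist_force"])
E
```

```text
time_s: 6.05
tool_pos: [0.4288, 0.2121, 0.3603]
tool_rot: [0.001, 1.0, 0.031, 0.0]
wrist_force: [-0.9, -0.8, -1.3]
grip_width: 0.0133
top scoop_grip []
top scoop_bowl []
top hook_gate [([195.3, 213.6], 0.53)]
top hook_end [([193.2, 199.7], 0.79)]
top rail_gap [([199.0, 172.9], 0.68)]
scene scoop_grip [([294.9, 134.1], 0.66)]
scene scoop_bowl [([276.9, 123.3], 0.64), ([320.9, 148.3], 0.17)]
scene hook_gate [([315.0, 143.8], 0.64)]
scene hook_end [([320.6, 149.0], 0.84)]
scene rail_gap []
6.65 [0.4298 0.2098 0.3607] [[ 0.9984  0.0572  0.0021]
 [ 0.0572 -0.9984 -0.0018]
 [ 0.002   0.0019 -1.    ]] [-0.1993  0.1358 -0.419   1.6651  0.0592  1.3521 -2.1413] [-0.2277 -0.0004 -1.5173]
```

View pics/scene3.png

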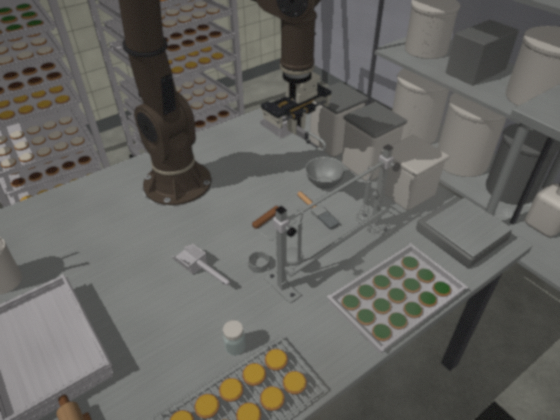

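View pics/top3.png

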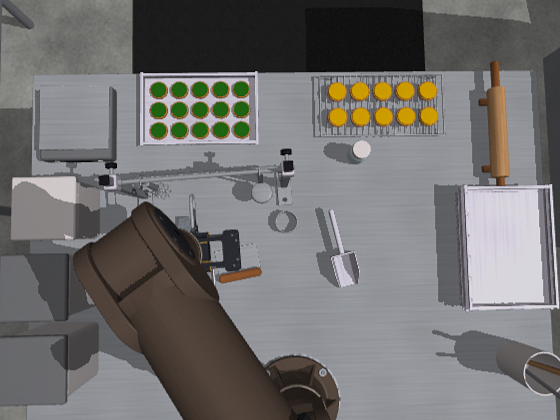

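Run:
```python
from h import *
np.set_printoptions(precision=2,suppress=True)
st=read_state(); M=R.from_quat(np.roll(st["tool_rot"],-1)).as_matrix()
g=st["tool_pos"]-.0155*M[:,2]
S=np.stack([M[:,0],-M[:,1],-M[:,2]],1)
pts=np.array([[0,0,0],[-.087,0,-.016],[.076,0,-.014],[.1005,0,.001],[.108,0,.001]])
for p in (-.1,0,.1,.2):
    Rp=R.from_euler('y',-p).as_matrix() # p>0 hook up
    for n in("scene","top"): print(p,n,proj(n,g+(S@Rp@pts.T).T).tolist())
s=cv2.imread("pics/scene3.png");cv2.imwrite("pics/s3z.png",cv2.resize(s[90:170,250:350],None,fx=7,fy=7,interpolation=2))
s=cv2.imread("pics/top3.png");cv2.imwrite("pics/t3z.png",cv2.resize(s[160:260,150:260],None,fx=5.5,fy=5.5,interpolation=2))
```

```text
-0.1 scene [[296.3008348521769, 127.3296257502333], [276.1061751159303, 116.72152389644576], [314.27066796458325, 145.55904701382568], [321.09259131821045, 145.94771307386867], [323.0209528027912, 147.42033527451792]]
-0.1 top [[196.05222340354882, 250.77902542353993], [199.50744197539936, 295.0444390929344], [195.60010243207333, 214.20951669624137], [193.69284072238676, 201.0712107274784], [193.52701518112391, 197.43922886698218]]
0 scene [[296.3008348521769, 127.3296257502333], [276.40667719329537, 119.51707259818347], [314.8318545259761, 143.53795259440815], [321.38698350886125, 142.87080898478027], [323.3521438284498, 144.11271225383922]]
0 top [[196.05222340354882, 250.77902542353993], [200.2022955822098, 293.8925077659761], [194.8879246006596, 213.106900889813], [192.76628665777318, 200.401106551067], [192.52950807017652, 196.66915111035806]]
0.1 scene [[296.3008348521769, 127.3296257502333], [276.89425952019843, 122.36657457039576], [315.20733775601866, 141.33073610033432], [321.4208263981298, 139.596897453536], [323.4017083597432, 140.588950196359]]
0.1 top [[196.05222340354882, 250.77902542353993], [200.84231636224035, 292.34345435127705], [194.1745529139232, 212.35621062694392], [191.85027962401716, 200.2212298911458], [191.54140410657666, 196.4231969004775]]
0.2 scene [[296.3008348521769, 127.3296257502333], [277.5628361744923, 125.24506702289109], [315.39045561392925, 138.95897977506203], [321.18963883970105, 136.16073848807463], [323.164293277025, 136.8865606969055]]
0.2 top [[196.05222340354882, 250.77902542353993], [201.42320745703807, 290.4237419202136], [193.46680527573542, 211.97422259969596], [190.95453281778452, 200.55146260202878], [190.57314606020424, 196.72463864321597]]
```

View pics/s3z.png

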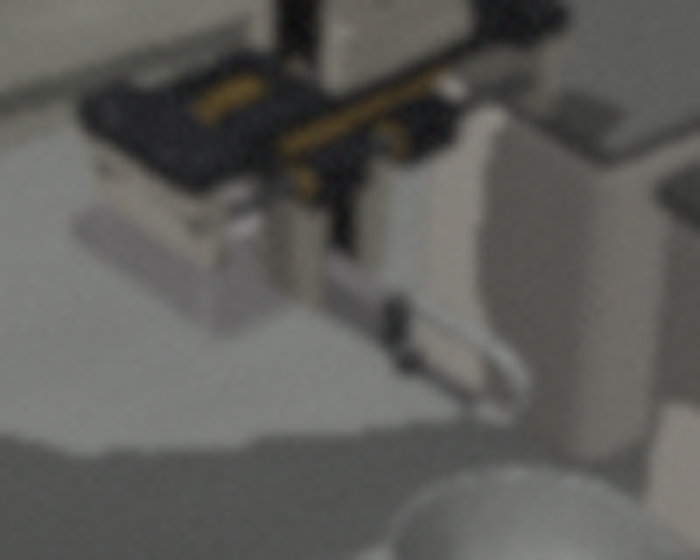

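View pics/t3z.png

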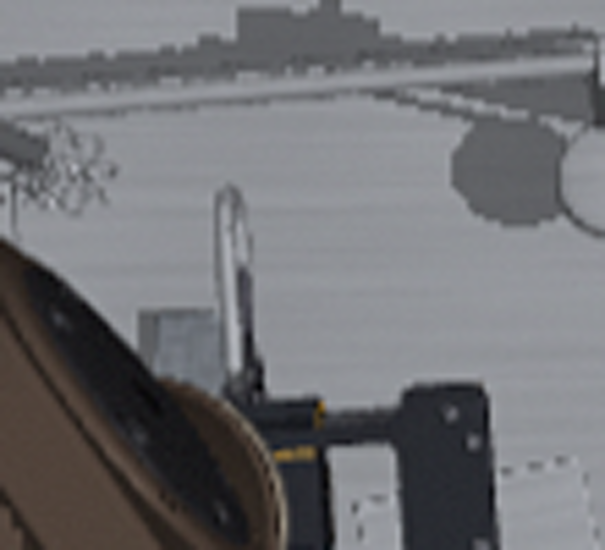

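```bash
python3 -m inch '[[0,0.5,0,0,0,0,-0.05],[0,1.3,0,0,0,0,-0.05],[0,2.1,0,0,0,0,-0.05],[0,2.8,0,0.3,0,0,-0.05],[0,3.1,0,0.9,0,0,-0.05],[0,3.1,0,1.5,0,0,-0.05],[0,3.1,0,2.1,0,0,-0.05],[0,3.1,0,2.4,0,0,-0.05],[0,3.1,0,2.5,0,0,-0.05],[0,3.1,0,2.5,0,0,-0.05]]'
python3 - <<'E'
from h import *
np.set_printoptions(precision=4,suppress=True)
for n in("top","scene"):
    cv2.imwrite(f"pics/{n}4.png",camera(n)[:,:,::-1])
    for q in("hook_gate","hook_end"):
        print(n,q,[(x["location"],round(x["confidence"],2)) for x in mark_of(n,q)][:2])
st=read_state(); M=R.from_quat(np.roll(st["tool_rot"],-1)).as_matrix();print(st["time_s"],st["tool_pos"],M,st["qpos"],st["wrist_force"])
g=st["tool_pos"]-.0155*M[:,2]
S=np.stack([M[:,0],-M[:,1],-M[:,2]],1)
pts=np.array([[0,0,0],[.045,0,-.014],[.076,0,-.014],[.084,0,-.014],[.1005,0,.001],[.108,0,.001]])
for n in("scene","top"): print(n,proj(n,g+(S@pts.T).T).tolist())
s=cv2.imread("pics/scene4.png");cv2.imwrite("pics/s4z.png",cv2.resize(s[130:210,290:390],None,fx=8,fy=7.5,interpolation=2))
s=cv2.imread("pics/top4.png");cv2.imwrite("pics/t4z.png",cv2.resize(s[140:220,150:250],None,fx=8,fy=7.5,interpolation=2))
E
```

```text
time_s: 7.65
tool_pos: [0.5232, 0.215, 0.286]
tool_rot: [0.001, 1.0, 0.031, 0.001]
wrist_force: [-0.9, 0.5, -1.4]
grip_width: 0.0137
top hook_gate [([199.6, 173.1], 0.68), ([239.0, 265.3], 0.67)]
top hook_end [([196.1, 159.0], 0.52)]
scene hook_gate [([338.0, 182.7], 0.84)]
scene hook_end [([348.4, 185.8], 0.94)]
7.95 [0.5231 0.2151 0.2866] [[ 0.9981  0.0616  0.0032]
 [ 0.0616 -0.9981 -0.0014]
 [ 0.0031  0.0016 -1.    ]] [-0.1977  0.3249 -0.3863  1.6083  0.1309  1.2316 -2.1184] [ 0.4586  0.0398 -2.1542]
scene [[318.24320437087846, 164.4086561658574], [329.3963063302519, 176.11246435255154], [337.5037233392257, 181.57686313120703], [339.63296620131587, 183.01197274530335], [344.53973707288935, 181.62333801916873], [346.5988741732483, 182.99491528637122]]
top [[199.2735066963694, 207.01331269005857], [198.94168566453217, 187.2967796445934], [197.9840826752961, 173.4384218398722], [197.7375556475616, 169.87070139906191], [196.04409325538478, 161.25934244012566], [195.8104569315314, 157.8706890957402]]
```

View pics/s4z.png

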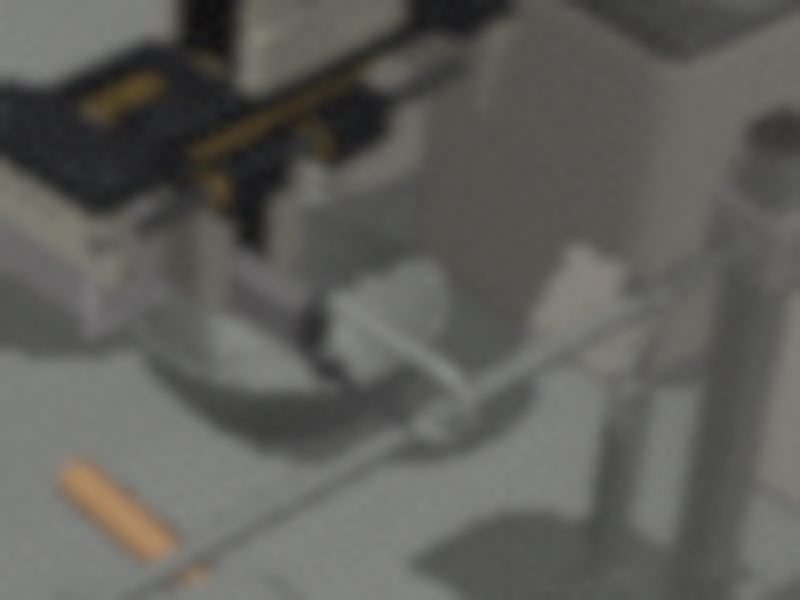

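View pics/t4z.png

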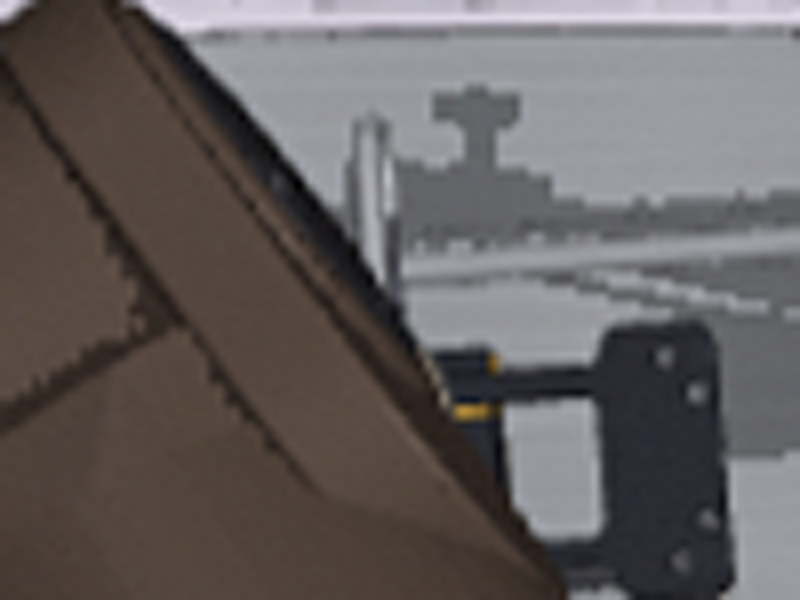

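Run:
```python
from h import *
np.set_printoptions(precision=4,suppress=True)
for r in (154.8,155.3):
  print(atz("top",[196,r],.302), atz("top",[196,175.4],.256))
print(atz("top",[196,175.4],.270))
# scene hook tip ~ crop(468,385)
print(tri([290+470/8-.5,130+388/7.5-.5],[196,155]))
```

```text
[0.6379 0.2216 0.302 ] [0.5998 0.2298 0.256 ]
[0.6368 0.2216 0.302 ] [0.5998 0.2298 0.256 ]
[0.5976 0.2274 0.27  ]
(array([0.6358, 0.2206, 0.3129]), np.float64(0.002064801214564737))
```

```bash
cat > f.py <<'E'
from h import *
np.set_printoptions(precision=4,suppress=True)
st=read_state(); M=R.from_quat(np.roll(st["tool_rot"],-1)).as_matrix()
print(round(st["time_s"],2),"tcp",st["tool_pos"],"F",st["wrist_force"],"T",st["ft_torque"],"xax",M[:,0],"w",st["grip_width"])
E
python3 f.py; python3 -m inch '[[0,-0.07,0,0.2,0,0,0],[0,-0.07,0,0.5,0,0,0],[0,-0.07,0,0.7,0,0,0],[0,-0.07,0,0.7,0,0,0]]'; python3 f.py; python3 -m inch '[[0,0,0,0.1,0,0,0],[0,0,0,0.1,0,0,0]]'; python3 f.py;python3 -m inch '[[0,0,0,0.1,0,0,0],[0,0,0,0.1,0,0,0]]'; python3 f.py
```

```text
7.95 tcp [0.5231 0.2151 0.2866] F [ 0.4586  0.0398 -2.1542] T [ 0.0108 -0.088  -0.0461] xax [0.9981 0.0616 0.0031] w 0.013638148942972309
time_s: 8.35
tool_pos: [0.5208, 0.2148, 0.2648]
tool_rot: [0.001, 1.0, 0.031, 0.001]
wrist_force: [-1.9, -0.1, 2.2]
grip_width: 0.0135
8.35 tcp [0.5208 0.2148 0.2648] F [-1.9484 -0.126   2.1697] T [-0.0233 -0.0362 -0.0198] xax [0.9981 0.0616 0.0023] w 0.013496911183999538
time_s: 8.55
tool_pos: [0.5209, 0.2149, 0.2617]
tool_rot: [0.001, 1.0, 0.031, 0.001]
wrist_force: [-1.5, -0.4, 2.2]
grip_width: 0.0134
8.55 tcp [0.5209 0.2149 0.2617] F [-1.5362 -0.3535  2.2007] T [ 0.0672 -0.1858 -0.0693] xax [0.9981 0.0616 0.0025] w 0.013409916638274528
time_s: 8.75
tool_pos: [0.521, 0.215, 0.2587]
tool_rot: [0.001, 1.0, 0.031, 0.001]
wrist_force: [0.5, -0.4, 2.6]
grip_width: 0.0136
8.75 tcp [0.521  0.215  0.2587] F [ 0.4732 -0.4432  2.5513] T [ 0.1321 -0.3157 -0.0348] xax [0.9981 0.0617 0.0028] w 0.013639760623021855
```

```bash
python3 -m inch '[[0,0,0,0.1,0,0,0],[0,0,0,0.1,0,0,0]]'; python3 f.py
python3 - <<'E'
from h import *
for n in("top","scene"): cv2.imwrite(f"pics/{n}5.png",camera(n)[:,:,::-1])
s=cv2.imread("pics/scene5.png");cv2.imwrite("pics/s5z.png",cv2.resize(s[140:215,300:400],None,fx=8,fy=8,interpolation=2))
E
```

```text
time_s: 8.95
tool_pos: [0.521, 0.215, 0.2554]
tool_rot: [0.001, 1.0, 0.031, 0.001]
wrist_force: [-0.7, 0.1, 2.4]
grip_width: 0.0137
8.95 tcp [0.521  0.215  0.2554] F [-0.7354  0.0612  2.4396] T [ 0.091  -0.2265 -0.0089] xax [0.9981 0.0618 0.0026] w 0.013732709592495932
```

View pics/s5z.png

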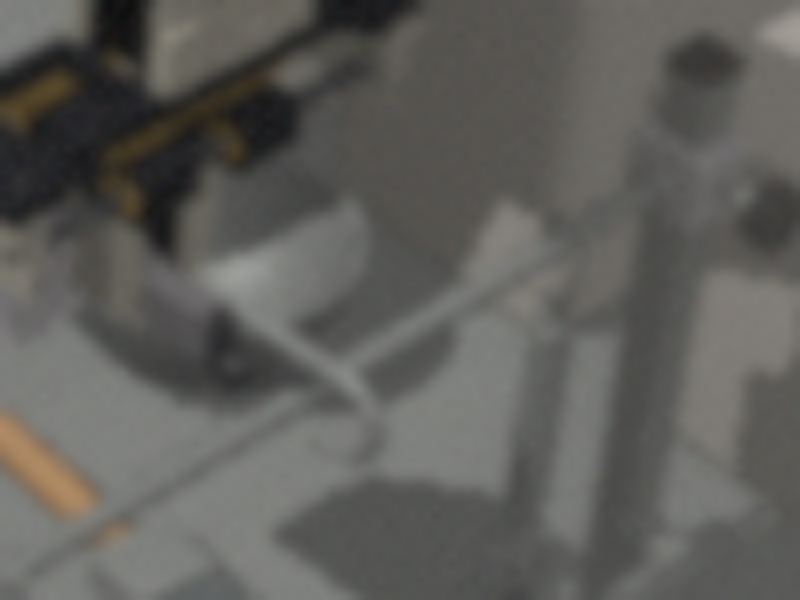

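```bash
cat > ov.py <<'E'
from h import *
import sys
# overlay: ov.py in.png out.png dx pitch  zbar
src,out,n,x0,y0,sc=sys.argv[1],sys.argv[2],sys.argv[3],*map(int,sys.argv[4:7]); dx,zb=map(float,sys.argv[7:9]); ps=map(float,sys.argv[9:])
st=read_state(); M=R.from_quat(np.roll(st["tool_rot"],-1)).as_matrix()
g=st["tool_pos"]-.0155*M[:,2]+dx*M[:,0]; S=np.stack([M[:,0],-M[:,1],-M[:,2]],1)
im=cv2.imread(src); w=800//sc; h=600//sc
im=cv2.resize(im[y0:y0+h,x0:x0+w],None,fx=sc,fy=sc,interpolation=2)
def dr(P,c,closed=False):
    q=(proj(n,P)-[x0,y0]+.5)*sc; cv2.polylines(im,[np.round(q).astype(int).reshape(-1,1,2)],closed,c,1,cv2.LINE_AA)
a=np.linspace(np.pi/2,-np.pi/2,12)
arc=np.stack([.0885+.017*np.cos(a),0*a,.001+.0155*np.sin(a)],1)
hook=np.vstack([[[.039,0,.016]],arc,[[.084,0,-.014]]])
box=np.array([[-.039,0,.01],[.039,0,.01],[.039,0,-.01],[-.039,0,-.01]])
cols=[(0,0,255),(0,255,0),(255,128,0)]
for p,c in zip(ps,cols):
    Rp=R.from_euler('y',-p).as_matrix()
    dr(g+(S@Rp@hook.T).T,c); dr(g+(S@Rp@box.T).T,c,True)
dr(np.array([[.6062,.1,zb],[.5936,.3,zb]]),(0,255,255))
cv2.imwrite(out,im)
E
python3 ov.py pics/scene5.png pics/ov5.png scene 300 140 8 0.004 0.256 0 0.15
python3 ov.py pics/top5.png pics/ovt5.png top 150 140 8 0.004 0.256 0 0.15
```

```text
(no output)
```

View pics/ov5.png

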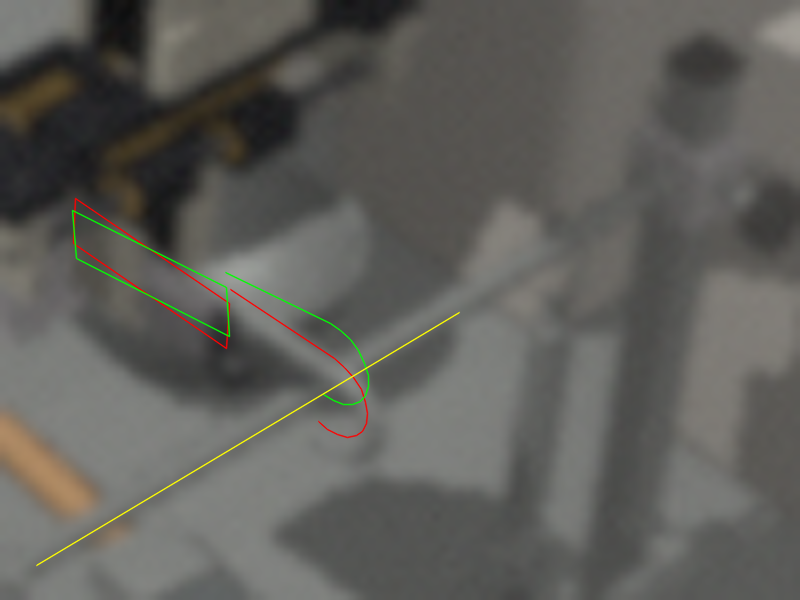

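View pics/ovt5.png

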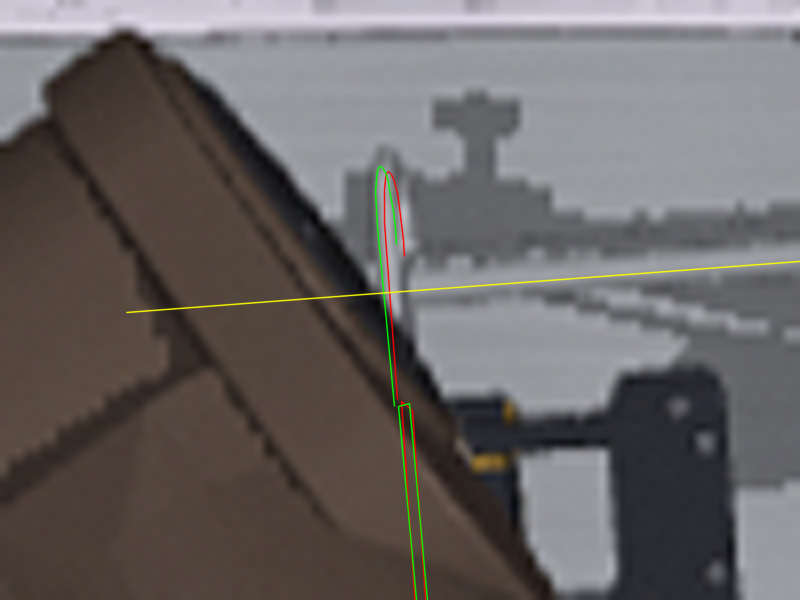

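```bash
for i in 1; do python3 -m inch '[[0,0,0,0.1,0,0,0],[0,0,0,0.1,0,0,0]]' >/dev/null; python3 f.py; python3 -m inch '[[0,0,0,0.1,0,0,0],[0,0,0,0.1,0,0,0]]'>/dev/null; python3 f.py; done
```

```text
9.25 tcp [0.5204 0.215  0.2521] F [-2.6114  0.7581  1.0738] T [0.0763 0.0008 0.0341] xax [0.9981 0.062  0.0013] w 0.013454171967505785
9.45 tcp [0.5198 0.2148 0.2484] F [-2.7079  0.62    1.7017] T [ 0.0929  0.2815 -0.0418] xax [ 0.9981  0.0621 -0.0002] w 0.013747399912107511
```

```bash
python3 -m inch '[[0,0,0,0.08,0,0,0],[0,0,0,0.08,0,0,0]]' >/dev/null; python3 f.py;python3 - <<'E'
from h import *
for n in("top","scene"): cv2.imwrite(f"pics/{n}6.png",camera(n)[:,:,::-1])
E
python3 ov.py pics/scene6.png pics/ov6.png scene 300 140 8 0.004 0.260 0;python3 - <<'E'
import cv2
s=cv2.imread("pics/scene6.png");cv2.imwrite("pics/s6z.png",cv2.resize(s[170:220,310:370],None,fx=12,fy=12,interpolation=2))
E
```

```text
9.65 tcp [0.5193 0.2148 0.2455] F [-2.9717 -0.6328  1.9911] T [0.1028 0.292  0.018 ] xax [ 0.998   0.0624 -0.0013] w 0.013599970343727699
```

View pics/ov6.png

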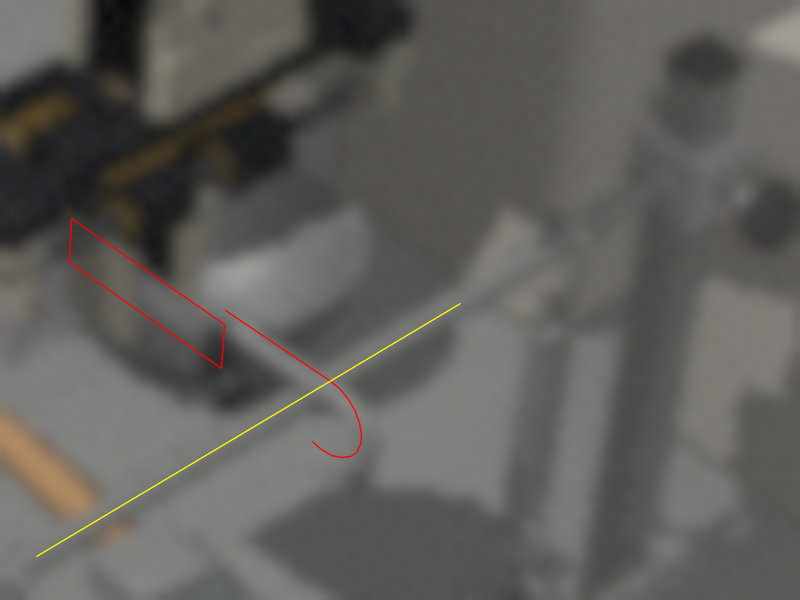

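View pics/s6z.png

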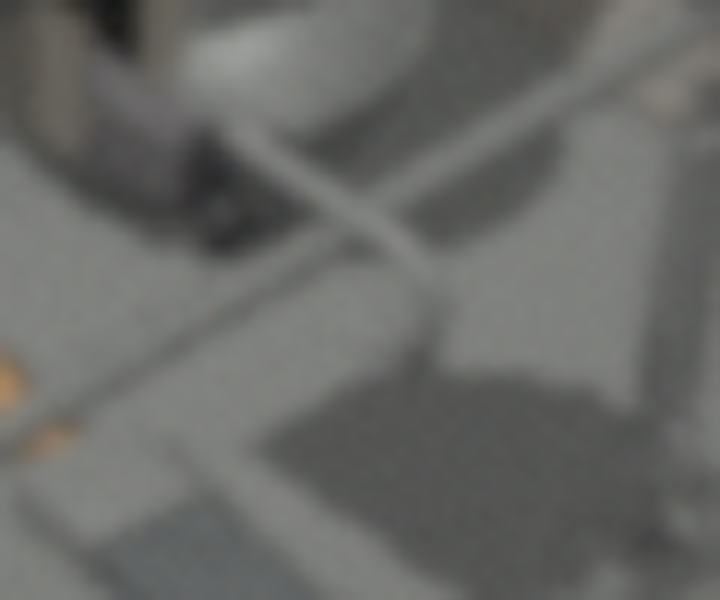

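```bash
python3 -m inch '[[0,-0.1,0,0,0,0,0],[0,-0.2,0,0,0,0,0],[0,-0.2,0,0,0,0,0]]' >/dev/null; python3 f.py; python3 -m inch '[[0,-0.1,0,0,0,0,0],[0,-0.1,0,0,0,0,0]]' >/dev/null; python3 f.py
```

```text
10.05 tcp [0.5118 0.2141 0.2452] F [-4.7447  0.7409 -0.2311] T [0.0252 0.8885 0.0219] xax [ 0.998   0.0627 -0.0037] w 0.013558175370926774
10.25 tcp [0.5084 0.2137 0.2448] F [ 0.3369  0.3141 -2.0531] T [ 0.0211 -0.0624 -0.0059] xax [ 0.998   0.0628 -0.0042] w 0.013620362536399644
```

```bash
python3 -m inch '[[0,-0.1,0,0,0,0,0],[0,-0.2,0,0,0,0,0],[0,-0.2,0,0,0,0,0]]' >/dev/null; python3 f.py
python3 - <<'E'
from h import *
for n in("top","scene"): cv2.imwrite(f"pics/{n}7.png",camera(n)[:,:,::-1])
s=cv2.imread("pics/scene7.png");cv2.imwrite("pics/s7z.png",cv2.resize(s[170:220,310:370],None,fx=12,fy=12,interpolation=2))
s=cv2.imread("pics/top7.png");cv2.imwrite("pics/t7z.png",cv2.resize(s[150:210,170:240],None,fx=10,fy=10,interpolation=2))
E
```

```text
10.55 tcp [0.5021 0.2133 0.2448] F [-0.3627 -0.2847 -1.8281] T [ 0.0276 -0.0737 -0.0093] xax [ 0.998   0.063  -0.0043] w 0.013599603215300137
```

View pics/s7z.png

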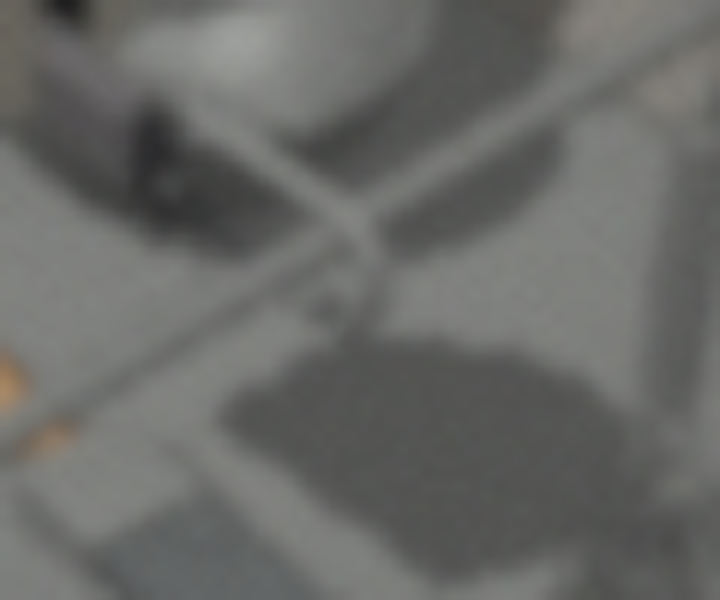

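View pics/t7z.png

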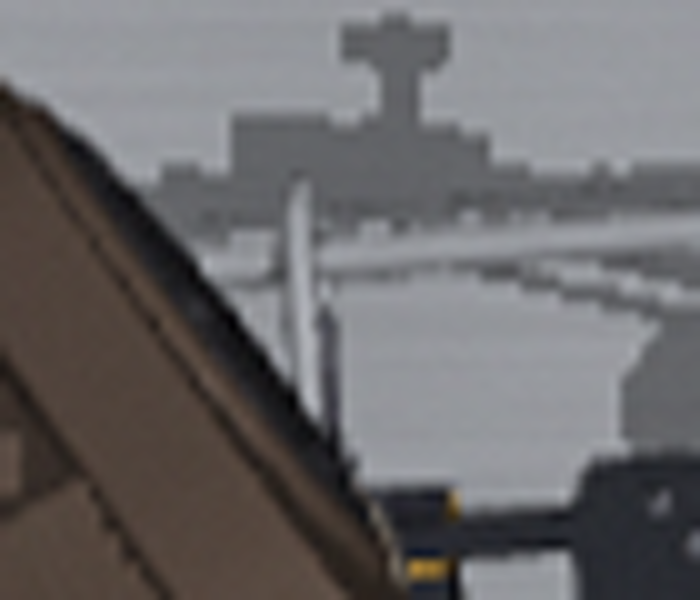

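```bash
python3 -m inch '[[0,-0.1,0,0,0,0,0],[0,-0.15,0,0,0,0,0],[0,-0.15,0,0,0,0,0]]' >/dev/null; python3 f.py; python3 -m inch '[[0,-0.1,0,0,0,0,0],[0,-0.1,0,0,0,0,0]]' >/dev/null; python3 f.py
```

```text
10.95 tcp [0.4977 0.213  0.245 ] F [-1.4112  0.1337 -2.4775] T [ 0.0352 -0.0896 -0.0409] xax [ 0.998  0.063 -0.004] w 0.013511175632493584
11.15 tcp [0.4951 0.2129 0.2454] F [ 1.4811 -0.2135 -0.3274] T [-0.0199 -0.5835  0.0068] xax [ 0.998   0.0629 -0.0025] w 0.013538310621531454
```

```bash
python3 -m inch '[[0,-0.07,0,0,0,0,0],[0,-0.07,0,0,0,0,0]]' >/dev/null; python3 f.py; python3 -m inch '[[0,-0.05,0,0,0,0,0],[0,-0.05,0,0,0,0,0],[0,-0.05,0,0,0,0,0]]' >/dev/null; python3 f.py
```

```text
11.35 tcp [0.4946 0.2129 0.2461] F [ 6.4042 -0.0968 -2.5923] T [ 0.1041 -1.4665  0.0284] xax [0.9981 0.0622 0.0009] w 0.013337879653810785
11.65 tcp [0.4943 0.2129 0.2467] F [ 5.4575  0.9879 -0.3568] T [ 0.0626 -1.3462  0.0018] xax [0.9981 0.0617 0.0035] w 0.013323104544488647
```

```bash
python3 -m inch '[[0,0.08,0,0,0,0,0],[0,0.08,0,0,0,0,0]]' >/dev/null; python3 f.py
python3 - <<'E'
from h import *
for n in("top","scene"): cv2.imwrite(f"pics/{n}8.png",camera(n)[:,:,::-1])
s=cv2.imread("pics/scene8.png");a=cv2.resize(s[170:220,310:370],None,fx=9,fy=9,interpolation=2)
s=cv2.imread("pics/top8.png");b=cv2.resize(s[160:210,170:198],None,fx=9,fy=9,interpolation=2)
cv2.imwrite("pics/c8.png",np.hstack([a,b]))
P=np.array([3.42,0.55])
for u in range(1,13):
    c,s=np.cos(np.deg2rad(5*u)),np.sin(np.deg2rad(5*u)); print(u,round(P[0]*(1-c)+P[1]*s,2),round(P[0]*s-P[1]*(1-c),2))
E
```

```text
11.85 tcp [0.4964 0.213  0.2464] F [ 0.4034 -0.1998 -1.9544] T [ 0.0696 -0.0576  0.033 ] xax [0.9981 0.0617 0.0023] w 0.01359436813993183
1 0.06 0.3
2 0.15 0.59
3 0.26 0.87
4 0.39 1.14
5 0.55 1.39
6 0.73 1.64
7 0.93 1.86
8 1.15 2.07
9 1.39 2.26
10 1.64 2.42
11 1.91 2.57
12 2.19 2.69
```

View pics/c8.png

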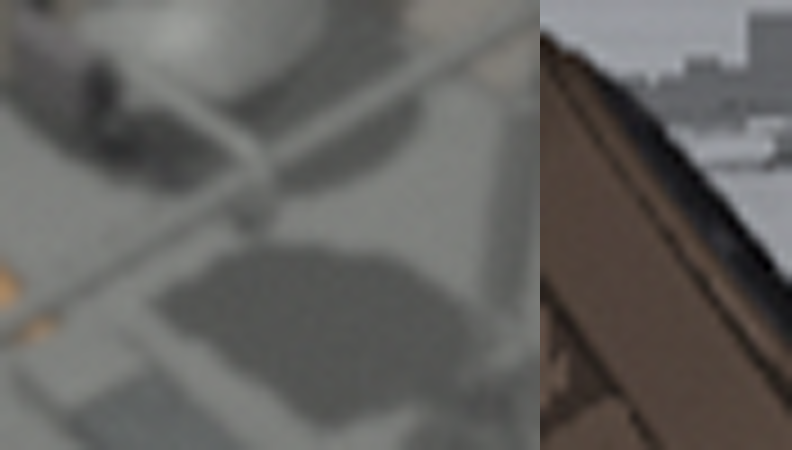

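View pics/scene8.png

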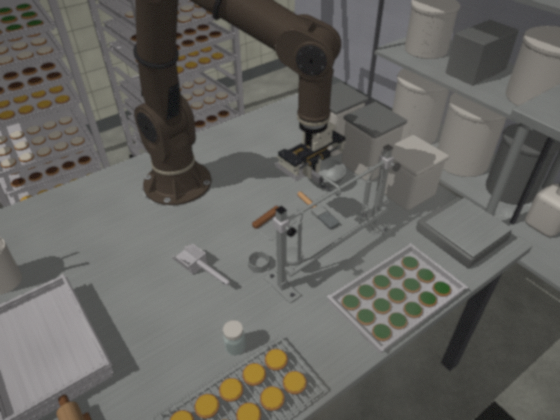

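```bash
python3 -m inch '[[0,0.03,0,0.15,0,0.5,0],[0,0.06,0,0.3,0,1,0],[0,0.1,0,0.45,0,1.5,0],[0,0.15,0,0.59,0,2,0],[0,0.2,0,0.73,0,2.5,0],[0,0.26,0,0.87,0,3,0],[0,0.26,0,0.87,0,3,0]]' >/dev/null; python3 f.py; python3 -c "
from h import *
print(read_state()['qpos'])"
```

```text
12.65 tcp [0.5025 0.2133 0.2195] F [ 1.0883 -0.2692 -1.9313] T [-0.0447  0.3194 -0.0066] xax [0.9636 0.062  0.26  ] w 0.013397200303921632
[-0.26931677  0.21160301 -0.3762432   1.96818724  0.31606477  0.77791302
 -2.34049994]
```

```bash
cat > ik.py <<'E'
from h import *
from scipy.optimize import least_squares
np.set_printoptions(precision=3,suppress=True)
D=[([1.0894,.43523,.02493,1.57412,-.01161,1.13399,-.07508],[.23091,-.58022,.22593]),([.4714,.4777,.0397,1.8577,-.024,.806,-1.1678],[.471,-.3186,.1012]),([.1392,.0087,-.1509,1.8155,.0032,1.3155,-1.5258],[.4147,-.0493,.3521]),([-.1993,.1358,-.419,1.6651,.0592,1.3521,-2.1413],[.4298,.2098,.3607]),([-.1977,.3249,-.3863,1.6083,.1309,1.2316,-2.1184],[.5231,.2151,.2866]),([-.26932,.2116,-.37624,1.96819,.31606,.77791,-2.3405],[.5025,.2133,.2195])]
def fk(q,L):
    T=R.from_euler('z',q[0]+L[4]); p=np.array([0,0,L[0]])
    T=T*R.from_euler('y',q[1]); p=p+T.apply([0,0,L[1]])
    T=T*R.from_euler('zy',0) if 0 else T*R.from_euler('z',q[2])*R.from_euler('y',q[3]); p=p+T.apply([0,0,L[2]])
    T=T*R.from_euler('z',q[4])*R.from_euler('y',q[5])*R.from_euler('z',q[6]); p=p+T.apply([0,0,L[3]])
    return p,T
E
python3 - <<'E'
from ik import *
for off in (0,-np.pi/2,np.pi/2,np.pi,-2.28):
    s=least_squares(lambda L:np.concatenate([fk(q,L)[0]-p for q,p in D]),[.36,.5,.42,.4,off]); print(off,s.cost,s.x,s.fun)
E
```

```text
0 0.5401522701276807 [ 3.323 -1.415  0.496  1.523  1.114] [-0.152  0.452  0.081 -0.487  0.026  0.099 -0.203  0.47  -0.091 -0.12
 -0.131 -0.07  -0.389 -0.342  0.008 -0.133  0.08  -0.027]
-1.5707963267948966 0.5656643067462916 [-2.883  1.397 -0.449 -1.635 -2.007] [-0.127  0.426 -0.016 -0.479  0.001  0.202 -0.231  0.434 -0.09  -0.16
 -0.145 -0.127 -0.421 -0.356 -0.062 -0.157  0.099  0.093]
1.5707963267948966 0.5401522708404768 [ 3.323 -1.415  0.496  1.523  1.114] [-0.152  0.452  0.081 -0.487  0.026  0.099 -0.203  0.47  -0.091 -0.12
 -0.131 -0.07  -0.389 -0.342  0.008 -0.133  0.08  -0.027]
3.141592653589793 0.5656643068211397 [-2.883  1.397 -0.449 -1.635  4.276] [-0.127  0.426 -0.016 -0.479  0.001  0.202 -0.231  0.434 -0.09  -0.16
 -0.145 -0.127 -0.421 -0.356 -0.062 -0.157  0.099  0.093]
-2.28 0.5656643066285363 [-2.883  1.397 -0.449 -1.635 -2.008] [-0.127  0.426 -0.016 -0.479  0.001  0.202 -0.231  0.434 -0.09  -0.16
 -0.145 -0.127 -0.421 -0.356 -0.062 -0.157  0.099  0.093]
```

Run:
```python
from ik import *
import itertools
best=[]
for sg in itertools.product([1,-1],repeat=2):
  for off in (0,.1):
    f=lambda L:np.concatenate([fk([-q[0],q[1],sg[0]*q[2],q[3],sg[1]*q[4],q[5],0],L)[0]-p for q,p in D])
    s=least_squares(f,[.36,.55,.42,.45,off]); print(sg,s.cost,s.x,np.abs(s.fun).max())
```

```text
(1, 1) 0.06658494025094365 [0.273 0.757 0.328 0.605 0.153] 0.19698473013117143
(1, 1) 0.06658494025081664 [0.273 0.757 0.328 0.605 0.153] 0.19698487317209942
(1, -1) 0.04913882611736935 [-0.881  0.692  0.381 -0.648  0.051] 0.18101914929081814
(1, -1) 0.04913882611879149 [-0.881  0.692  0.381 -0.648  0.051] 0.18101906038072968
(-1, 1) 0.003996305702917035 [-0.082  0.586  0.429  0.042 -0.118] 0.07992580712585845
(-1, 1) 0.0039963057030375365 [-0.082  0.586  0.429  0.042 -0.118] 0.07992591016047829
(-1, -1) 0.00016170997601666593 [ 0.25   0.571  0.421  0.364 -0.096] 0.013293487297659258
(-1, -1) 0.00016170997601666715 [ 0.25   0.571  0.421  0.364 -0.096] 0.013293487362261637
```

```bash
cat >> ik.py <<'E'
L0=[.25,.571,.421,.364,-.096]
def fkn(q): return fk([-q[0],q[1],-q[2],q[3],-q[4],q[5],-q[6]],L0)
lo=np.array([-2.62,-.44,-1.27,.08,-1.32,.12,-2.74])+.03; hi=np.array([2.62,2.09,1.32,2.57,4.46,2,2.74])-.03
E
python3 - <<'E'
from ik import *
st=read_state(); q0=st["qpos"]; p,T=fkn(q0); M=R.from_quat(np.roll(st["tool_rot"],-1)); C=T.inv()*M; print(C.as_rotvec(),p-st["tool_pos"])
dp=st["tool_pos"]-p
y=M.as_matrix()[:,1]; piv=st["tool_pos"]+M.apply([.1025,0,-.0165])
rng=np.random.default_rng(0)
for a in (0,15,25,30,35,45,55):
    W=R.from_rotvec(np.deg2rad(a)*y); tp=piv+W.apply(st["tool_pos"]-piv)-dp; tm=W*M
    def f(q):
        p,T=fkn(q); return np.concatenate([(p-tp)*5,((tm.inv()*(T*C)).as_rotvec()),1e-3*(q-q0)])
    s=least_squares(f,q0,bounds=(np.minimum(lo,q0-.01),np.maximum(hi,q0+.01))); best=s.cost;bq=s.x
    for k in range(15):
        s2=least_squares(f,rng.uniform(lo,hi),bounds=(lo,hi)); 
        if s2.cost<best*.5: best=s2.cost; bq=s2.x
    print(15+a,"near",s.cost,s.x,"glob",best,bq)
E
```

```text
[0.019 0.02  1.478] [-0.    -0.001  0.002]
15 near 4.586606306175789e-34 [-0.269  0.212 -0.376  1.968  0.316  0.778 -2.34 ] glob 4.586606306175789e-34 [-0.269  0.212 -0.376  1.968  0.316  0.778 -2.34 ]
30 near 4.943981908902385e-07 [-0.791  0.175  0.152  2.186  0.646  0.399 -2.71 ] glob 4.943981908902385e-07 [-0.791  0.175  0.152  2.186  0.646  0.399 -2.71 ]
40 near 0.0017687520009061007 [-1.463  0.306  0.924  2.263  0.588  0.15  -2.71 ] glob 1.3194879866483032e-05 [-0.311  0.231 -0.474  2.318  1.566  0.49   2.62 ]
45 near 0.010045288288046166 [-1.521  0.359  0.987  2.248  0.553  0.15  -2.71 ] glob 1.200618385260009e-05 [-0.64   0.249 -0.115  2.379  1.91   0.482  2.243]
50 near 0.024490149774258174 [-1.578  0.425  1.05   2.232  0.506  0.15  -2.71 ] glob 1.1222280093721798e-05 [-0.805  0.301  0.058  2.434  2.189  0.568  1.925]
60 near 0.06799171805295726 [-1.69   0.616  1.179  2.196  0.351  0.15  -2.71 ] glob 1.0427991770778213e-05 [-0.929  0.455  0.178  2.522  2.464  0.865  1.549]
70 near 0.1192931913390489 [-1.772  0.899  1.29   2.156  0.102  0.15  -2.71 ] glob 0.0007712861484515481 [-1.096  0.652  0.365  2.54   2.529  1.086  1.299]
```

```bash
python3 - <<'E'
import numpy as np
P=np.array([3.42,0.55])
for u in (.5,1,1.5,2):
    c,s=np.cos(np.deg2rad(5*u)),np.sin(np.deg2rad(5*u)); print(u,round(P[0]*(1-c)+P[1]*s,2),round(P[0]*s-P[1]*(1-c),2))
E
python3 -m inch '[[0,0.03,0,0.15,0,0.5,0],[0,0.06,0,0.3,0,1,0],[0,0.1,0,0.45,0,1.5,0],[0,0.15,0,0.59,0,2,0],[0,0.15,0,0.59,0,2,0]]' ; python3 f.py; python3 -c "
from h import *
print(read_state()['qpos'])
for n in('top','scene'): cv2.imwrite(f'pics/{n}9.png',camera(n)[:,:,::-1])
s=cv2.imread('pics/scene9.png');cv2.imwrite('pics/s9z.png',cv2.resize(s[120:220,270:400],None,fx=6,fy=6,interpolation=2))
r=.0985
t0=25
for t in range(30,66,5):
    a,b=np.deg2rad(t0),np.deg2rad(t); dx=r*(np.cos(a)-np.cos(b)); dz=-r*(np.sin(b)-np.sin(a))
    print(t,round((dx*np.cos(a)+dz*np.sin(a))/.03,2),round((dx*np.sin(a)-dz*np.cos(a))/.03,2))
"
```

```text
0.5 0.03 0.15
1 0.06 0.3
1.5 0.1 0.44
2 0.15 0.59
time_s: 13.15
tool_pos: [0.5108, 0.2135, 0.2032]
tool_rot: [-0.005, 0.976, 0.032, 0.217]
wrist_force: [0.7, -0.6, -2.1]
grip_width: 0.0137
13.15 tcp [0.5108 0.2135 0.2032] F [ 0.7096 -0.5843 -2.0934] T [ 0.0119  0.5329 -0.0418] xax [0.9042 0.0599 0.423 ] w 0.013702748804079174
[-0.37668141  0.17682681 -0.31482122  2.12195653  0.59153271  0.56659983
 -2.64202233]
30 0.01 0.29
35 0.05 0.57
40 0.11 0.85
45 0.2 1.12
50 0.31 1.39
55 0.44 1.64
60 0.59 1.88
65 0.77 2.11
```

View pics/s9z.png

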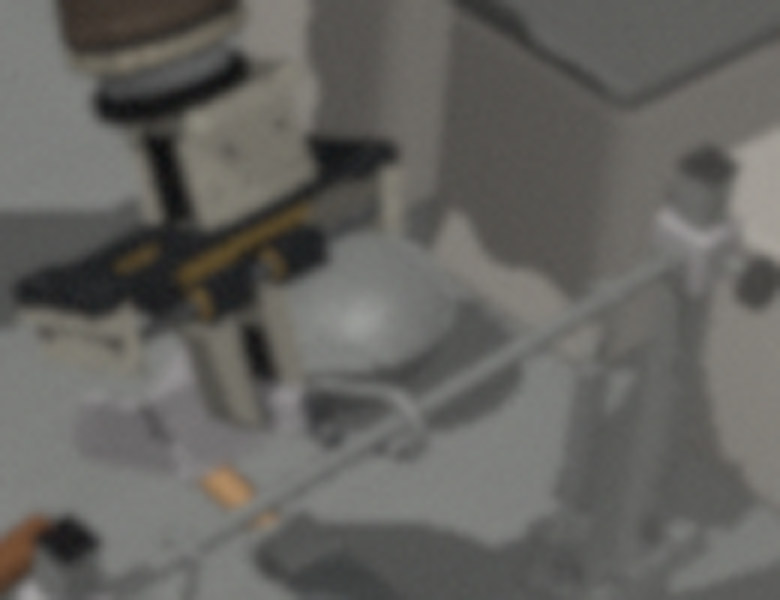

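```bash
python3 -m inch '[[0,0,0,0,0,0,0],[0,0,0,0,0,0,0],[0,0.01,0,0.15,0,0,0],[0,0.01,0,0.29,0,0,0],[0,0.03,0,0.43,0,0,0],[0,0.05,0,0.57,0,0,0],[0,0.05,0,0.57,0,0,0]]' 4 ; python3 f.py; python3 -c "
from h import *
print(read_state()['qpos'])
for n in('top','scene'): cv2.imwrite(f'pics/{n}10.png',camera(n)[:,:,::-1])
s=cv2.imread('pics/scene10.png');cv2.imwrite('pics/s10z.png',cv2.resize(s[120:220,270:400],None,fx=6,fy=6,interpolation=2))
"
```

```text
time_s: 13.95
tool_pos: [0.5203, 0.2142, 0.1884]
tool_rot: [-0.005, 0.976, 0.031, 0.216]
wrist_force: [1.4, -0.2, -1.2]
grip_width: 0.0139
13.95 tcp [0.5203 0.2142 0.1884] F [ 1.39   -0.1555 -1.224 ] T [ 0.0032  0.171  -0.0245] xax [0.9047 0.0589 0.422 ] w 0.01388556105436629
[-0.39034049  0.20970113 -0.29047919  2.12404364  0.625916    0.53569578
 -2.67002988]
```

View pics/s10z.png

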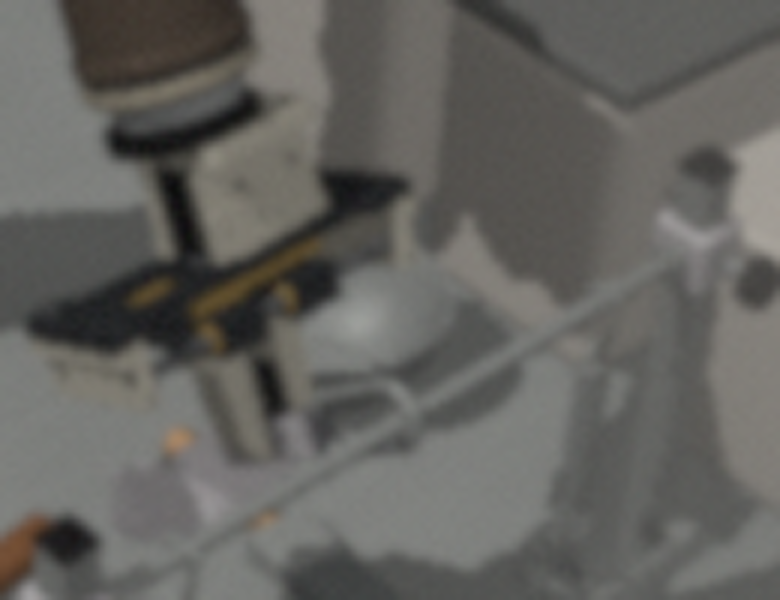

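```bash
python3 -m inch '[[0,0.02,0,0.14,0,-0.1,0],[0,0.06,0,0.28,0,-0.3,0],[0,0.1,0,0.42,0,-0.4,0],[0,0.15,0,0.55,0,-0.5,0],[0,0.2,0,0.69,0,-0.6,0],[0,0.26,0,0.82,0,-0.7,0],[0,0.32,0,0.95,0,-0.8,0],[0,0.39,0,1.07,0,-0.9,0],[0,0.46,0,1.19,0,-1,0],[0,0.53,0,1.31,0,-1,0],[0,0.53,0,1.31,0,-1,0]]' ; python3 f.py; python3 -c "
from h import *
print(read_state()['qpos'])
for n in('top','scene'): cv2.imwrite(f'pics/{n}11.png',camera(n)[:,:,::-1])
s=cv2.imread('pics/scene11.png');cv2.imwrite('pics/s11z.png',cv2.resize(s[120:220,270:400],None,fx=6,fy=6,interpolation=2))
"
```

```text
time_s: 15.15
tool_pos: [0.5516, 0.216, 0.1596]
tool_rot: [-0.003, 0.984, 0.031, 0.173]
wrist_force: [1.8, 0.1, 0.2]
grip_width: 0.0143
15.15 tcp [0.5516 0.216  0.1596] F [1.8114 0.1096 0.1612] T [ 0.0365  0.1982 -0.0325] xax [0.9379 0.0602 0.3416] w 0.01432194934007802
[-0.3181261   0.31988111 -0.31271914  2.02183936  0.52630323  0.57385546
 -2.52007178]
```

View pics/s11z.png

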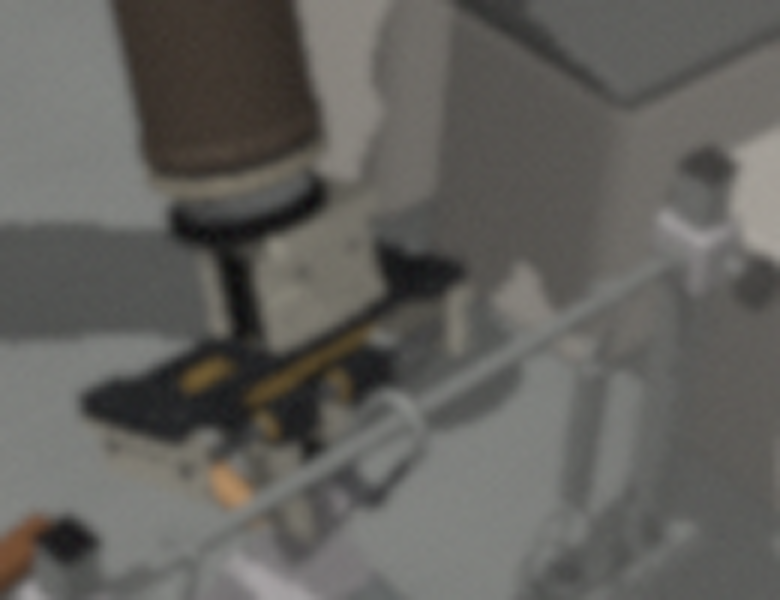

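```bash
python3 -m inch '[[15,0,0,0,0,0,0],[30,0,0,0,0,0,0],[50,0,0,0,0,0,0],[70,0,0,0,0,0,0],[70,0,0,0,0,0,0],[70,0,0,0,0,0,0]]' ; python3 f.py; python3 -c "
from h import *
for n in('top','scene'): cv2.imwrite(f'pics/{n}12.png',camera(n)[:,:,::-1])
s=cv2.imread('pics/scene12.png');cv2.imwrite('pics/s12z.png',cv2.resize(s[120:220,270:400],None,fx=6,fy=6,interpolation=2))
"
```

```text
time_s: 15.85
tool_pos: [0.5511, 0.2161, 0.1599]
tool_rot: [-0.003, 0.984, 0.031, 0.173]
wrist_force: [0.5, 0.3, -0.3]
grip_width: 0.0489
15.85 tcp [0.5511 0.2161 0.1599] F [ 0.4938  0.3361 -0.3345] T [-0.0416  0.3892  0.0187] xax [0.9379 0.0607 0.3416] w 0.04894680622806827
```

View pics/s12z.png

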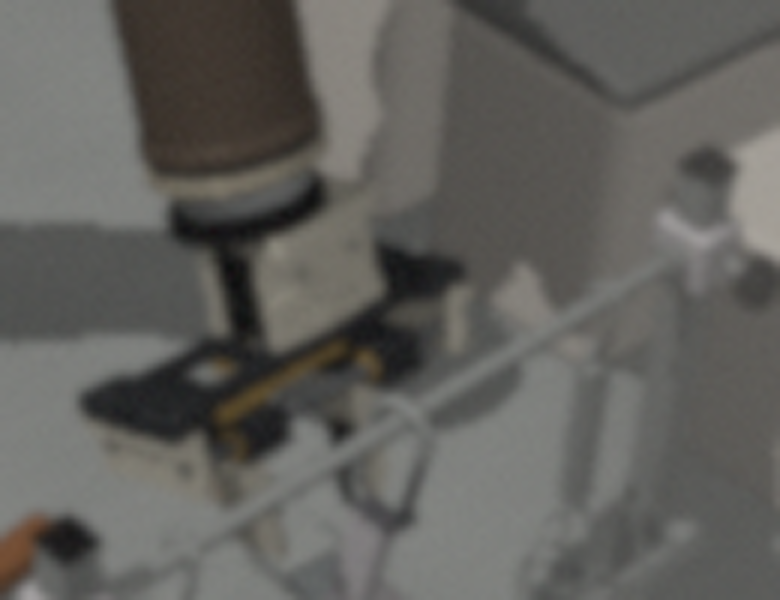

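```bash
python3 -m inch '[[85,0,0,0,0,0,0],[85,-0.2,0,-0.2,0,0,0],[85,-0.5,0,-0.6,0,0,0],[85,-0.8,0,-1,0,0,0],[85,-1.1,0,-1.5,0,0,0],[85,-1.4,0,-2,0,0,0],[85,-1.7,0,-2.5,0,0,0],[85,-2,0,-3,0,0,0],[85,-2.3,0,-3.5,0,0,0],[85,-2.5,0,-4,0,0,0],[85,-2.5,0,-4,0,0,0]]' ; python3 -m inch '[[85,0,0,0,0,0,0],[85,0,0,0,0,0,0],[85,0,0,0,0,0,0],[85,0,0,0,0,0,0],[85,0,0,0,0,0,0],[85,0,0,0,0,0,0],[85,0,0,0,0,0,0],[85,0,0,0,0,0,0],[85,0,0,0,0,0,0],[85,0,0,0,0,0,0]]' >/dev/null; python3 f.py; python3 -c "
from h import *
for n in('top','scene'):
    cv2.imwrite(f'pics/{n}13.png',camera(n)[:,:,::-1])
    for q in('scoop_grip','scoop_bowl','hook_end','hook_gate'): print(n,q,[(x['location'],round(x['confidence'],2)) for x in mark_of(n,q)][:2])
s=cv2.imread('pics/scene13.png');cv2.imwrite('pics/s13z.png',cv2.resize(s[130:280,270:430],None,fx=4,fy=4,interpolation=2))
s=cv2.imread('pics/top13.png');cv2.imwrite('pics/t13z.png',cv2.resize(s[140:220,130:260],None,fx=6,fy=6,interpolation=2))
"
```

```text
time_s: 17.05
tool_pos: [0.4386, 0.2101, 0.2492]
tool_rot: [-0.004, 0.984, 0.032, 0.175]
wrist_force: [-0.1, -0.1, -1.6]
grip_width: 0.0783
18.05 tcp [0.4386 0.2101 0.2492] F [-0.8852  0.6808 -0.1705] T [-0.0306  0.4248  0.0186] xax [0.9367 0.0617 0.3447] w 0.078025792215342
top scoop_grip [([208.2, 185.6], 0.63), ([287.8, 220.4], 0.57)]
top scoop_bowl [([209.4, 190.7], 0.86), ([205.3, 176.3], 0.59)]
top hook_end [([201.4, 174.8], 0.61)]
top hook_gate [([201.6, 174.5], 0.91), ([182.9, 250.6], 0.52)]
scene scoop_grip [([331.1, 215.2], 0.73)]
scene scoop_bowl [([330.1, 237.7], 0.92)]
scene hook_end [([336.7, 189.9], 0.91)]
scene hook_gate [([338.8, 199.8], 0.85)]
```

View pics/s13z.png

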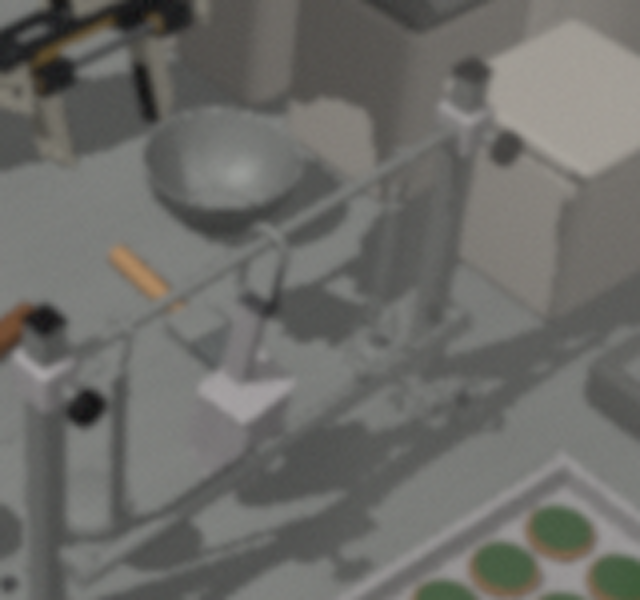

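View pics/t13z.png

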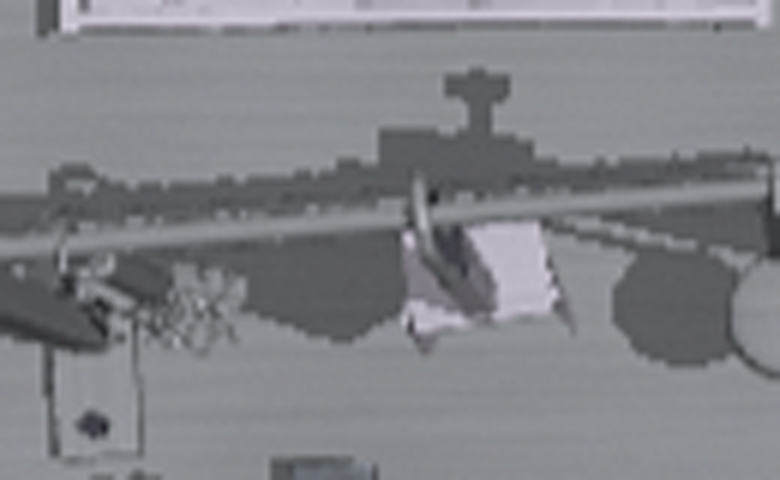

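```bash
python3 -m inch '[[85,0,0,0,0,0,0],[85,0,0,0,0,0,0],[85,0,0,0,0,0,0],[85,0,0,0,0,0,0],[85,0,0,0,0,0,0],[85,0,0,0,0,0,0],[85,0,0,0,0,0,0],[85,0,0,0,0,0,0],[85,0,0,0,0,0,0],[85,0,0,0,0,0,0],[85,0,0,0,0,0,0],[85,0,0,0,0,0,0]]' >/dev/null; python3 -c "
from h import *
np.set_printoptions(precision=3,suppress=True)
m={}
for n in('top','scene'):
    im=camera(n)[:,:,::-1]; cv2.imwrite(f'pics/{n}14.png',im); old=cv2.imread(f'pics/{n}13.png')
    d=cv2.absdiff(im,old).max(2); print(n,'changed px',(d>25).sum())
    for q in('scoop_grip','scoop_bowl','hook_end','hook_gate'): 
        r=mark_of(n,q); m[n,q]=r[0]['location'] if r else None; print(n,q,m[n,q],r[0]['confidence'] if r else 0)
P={}
for q in('scoop_grip','scoop_bowl','hook_end','hook_gate'):
    if m['scene',q] and m['top',q]: P[q]=tri(m['scene',q],m['top',q]); print(q,P[q])
v=P['hook_end'][0]-P['scoop_bowl'][0]; print(np.linalg.norm(v),'tilt',np.arccos(v[2]/np.linalg.norm(v)))
for q in ('plain_scoop','mix_bowl','bench_knife','brush','cutter','sprinkles'):
    r=mark_of('top',q); print(q,r[0]['location'] if r else None)
a=cv2.imread('pics/top0.png');b=cv2.imread('pics/top14.png')
cv2.imwrite('pics/cmp.png',np.hstack([cv2.resize(a[150:320,100:380],(400,243)),cv2.resize(b[150:320,100:380],(400,243))]))
"
```

```text
top changed px 90
top scoop_grip [207.3, 186.5] 0.94
top scoop_bowl [213.1, 192.1] 0.7
top hook_end [201.5, 173.9] 0.8
top hook_gate [203.4, 172.9] 0.93
scene changed px 0
scene scoop_grip [329.7, 214.8] 0.75
scene scoop_bowl [329.3, 240.4] 0.88
scene hook_end [337.7, 193.1] 0.72
scene hook_gate [338.5, 197.8] 0.78
scoop_grip (array([0.586, 0.217, 0.158]), np.float64(0.003917780145116309))
scoop_bowl (array([0.586, 0.22 , 0.048]), np.float64(0.002563890012749766))
hook_end (array([0.604, 0.219, 0.252]), np.float64(0.0014054680065558238))
hook_gate (array([0.609, 0.217, 0.239]), np.float64(0.0033716605031010737))
0.20428448963728102 tilt 0.08817360390240764
plain_scoop [336.2, 242.9]
mix_bowl [144.4, 284.0]
bench_knife [239.0, 264.6]
brush [182.2, 252.4]
cutter [207.6, 184.7]
sprinkles [354.1, 153.9]
```

View pics/cmp.png

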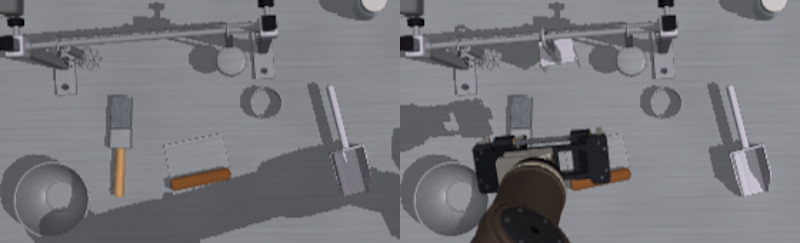

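```bash
python3 -c "
from cell import *
print(read_state()['time_s']); print(job_done())"
```

```text
20.55
the job is handed in; nothing more can be done
None
```

The scoop is hanging on the bar between the whisk and the ladle, about 0.09 rad from plumb, and the job was handed in at about 20.5 s. `job_done` reports no verdict, so what follows is my own checks.

- **Hooking:** I pressed the gate down onto the bar with about 4 N of vertical force. The gate's push peaked at about 5 N as I drew the scoop back, then fell to zero, which is how I judged that it had flicked shut. I never read the gate angle itself.
- **Tug:** The bar took about 5 to 6 N, well under the 20 N limit.
- **Letting the bowl down:** The last wrist joint was near its limit, so I could tilt the tool only about 25 degrees. I then loosened the grip to 4 N and let the scoop turn between the pads to about 60 degrees before opening the fingers and backing away.
- **Last checks:** The scoop was at rest in the last two scene pictures. Its handle was within a few millimetres of the middle along the bar and about 0.16 m high. The gripper was well clear of everything.
- **Bystanders:** No bystander looked moved in the top view; the gripper partly hid the bench knife and brush, and the sprinkles jar was mostly outside the crop I compared.
- **Measurements that disagreed:**
  - My first camera estimate put the bar at 0.256 m, but contact and later pictures suggest about 0.260 m.
  - The final hook-end estimate read 0.252 m, within the few millimetres the network is usually off.
  - The last network call for the cutter pointed at the hanging scoop's bowl, but the picture shows the cutter where it was.

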